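Set dry slip castings on their matching plaster bats

TASK

Before firing, set each of the four dry castings upright on the plaster bat that bears the outline of its foot: centred on the dark mark and, except for the round one, turned to line up with it. They are brittle, so set them down gently without dropping or toppling any, and leave the small red pot where it stands.

Things in the scene. Friction and masses are not known exactly. Their poses are not given: they have to be found in the camera images.
- egg_jar: cream egg-shaped jar, round from above: foot 48 mm across, widest 60 mm from 30 to 50 mm above the foot (grip there), small knob on top, 88 mm tall; origin at the centre of its underside, z up. Loose, stands upright at the start, 0.16 to 0.45 kg
- square_caddy: terracotta square caddy, 54 x 54 mm straight-sided to 60 mm up, then a round neck 38 mm across with a dark mouth, 70 mm tall in all; origin at the centre of its underside, z up. Loose, stands upright at the start, 0.16 to 0.45 kg; x and y run square to its sides
- oblong_vase: buff (tan) rectangular brick vase, 96 mm along its x, 40 mm along its y, 62 mm tall, straight-sided, three dark spots on top (solid, no holes); origin at the centre of its underside, z up. Loose, stands upright at the start, 0.16 to 0.45 kg
- oval_box: grey-blue oval box (straight sides with half-round ends), 86 mm along its x, 54 mm along its y, straight-sided to 56 mm up, then a lid 74 x 42 mm to 62 mm and a knob 16 mm across to 74 mm; origin at the centre of its underside, z up. Loose, stands upright at the start, 0.16 to 0.45 kg
- round_bat: fixed round white plaster bat, 120 mm across and 12 mm thick, with a dark blue flush disc 60 mm across on its top; origin at the centre of its underside (top face at z = 12 mm); the jar's yaw on it is free. Cannot be moved
- square_bat: fixed round white plaster bat, 120 mm across and 12 mm thick, with a dark blue flush square 60 x 60 mm on its top; origin at the centre of its underside (top face at z = 12 mm); x and y run square to the mark's sides. Cannot be moved
- oblong_bat: fixed round white plaster bat, 120 mm across and 12 mm thick, with a dark blue flush rectangle 102 x 46 mm on its top; origin at the centre of its underside (top face at z = 12 mm); the mark is long along x. Cannot be moved
- oval_bat: fixed round white plaster bat, 120 mm across and 12 mm thick, with a dark blue flush oval with straight sides and half-round ends, 92 x 60 mm on its top; origin at the centre of its underside (top face at z = 12 mm); the mark is long along x. Cannot be moved
- red_pot: small red glazed pot, 50 mm across and 66 mm tall, loose; stands about the middle of the work area; origin at the centre of its underside. Leave it alone. Also about, unlisted: two loose white plaster plugs 36 mm across and 22 mm tall among the work; moulds, cups and tools farther out
There are look-alikes about, which are no part of the job. What is shaped like the oval_box but purple is not meant.

How it is judged:
By the outcome, as a careful person would: the job done as asked, in the order asked, and still so for the second after the job is handed in, with the robot touching nothing.
It also fails if it takes over 112 s, if anything falls off the work surface, if the arm or the gripper's body presses on something with over 40 N, if the wrist force passes 120 N, or if a joint passes its speed limit or range.

ROBOT

A 6-joint arm with a two-finger parallel gripper is mounted at the origin on the work surface. World frame = base frame: x ahead of the robot, y to its left, z up, the work surface at z = 0. Lengths are in m, angles in rad, forces in N, time in s.
With the tool pointing down it reaches from about 0.275 to 0.75 m from the base axis. Payload 10.2 kg.
Tool frame: the origin (TCP) lies midway between the tips of the shut fingers; the grasp point (between the pads) lies 19 mm behind it (grip_depth is the distance from the TCP to the grasp point, in m); x points along the fingers, y is the direction in which the jaws open and shut, and the axes are right-handed (so a half turn about x gives the same grasp; the last joint's range is limited). The gripper opens to 88 mm and grips with 3 to 60 N. Pads are 18 mm wide; open, the fingers measure 123 mm over their backs; the gripper's body (75 mm by 187 mm) begins 45 mm behind the grasp point.
Start: joints at [0.981, 0.313, 1.498, -0, 1.331, -0.223], TCP at [0.188, 0.49, 0.239] pointing down, gripper open.
Joint ranges: [-2.94, 2.94], [-0.97, 2.17], [0.19, 2.56], [-1.23, 4.37], [0.02, 3.11], [-2.88, 2.88]. Speed limits (rad/s): [2.39, 2.39, 3.01, 3.14, 3.14, 3.14].

INTERFACE

Orientations are given as a unit quaternion [w, x, y, z].
In Python, from plant import * gives the robot as it stands.
- The arm moves only by the tool jog_arm, never from a script. Its argument "commands" is a list of rows, each a list of 7 numbers: the shift along the tool's x, y, z as a fraction of full scale, then the turn, a rotation vector about the tool's x, y, z as a fraction of full scale, then the gripper's target within -1 to 1 (fully open at 1, half-way at 0, shut at -1). In form: [[x, y, z, rx, ry, rz, gripper], ...]. A call has 1 to 5 rows; each row shifts and turns the commanded pose from where the row before left it, along the tool's axes as they then stand; what a row does not reach is not made up. Full scale, the value 1, is 50 cm for a shift and 2 pi rad for a turn. A row lasts 1/12 s, in which the tool goes at most 41.7 mm and 7.16 degrees, less where a joint would pass 70% of its speed; a pose out of reach is approached as far as the arm can. A call with a number of a shift or a turn outside -1 to 1 is refused whole. A call with a gripper value outside its range is refused whole. The fingers move at their own pace and stop on an object; "squeeze" is the grip in N (left out, the last holds). Time passes only in rows, so rows that do not move let the fingers close. It gives the time, the measured TCP pose, the force and the opening at its end, in the units of the state.
- read_state(): the state, without advancing time (a new reading comes with each control period).
- camera(name): name is "scene" or "top"; returns a dict with "img" (480x640x3 uint8, blue, green, red), "range_z" (480x640 float32, m along the optical axis (not along the pixel's ray), 0 where there is no reading), "mtx" (3x3 intrinsics, pixels), "origin" and "orientation" of the camera in the world. Camera axes: x right, y down, z forward; pixel columns grow to the right and rows downward; lengths in m; the calibration is good to about 2 mm. A picture is of the moment at which its call begins.
- job_done(): hands the job in, once; it reports no verdict.
The state is a dict: "time_s": time; "joints": joint angles; "joint_velocities": joint speeds; "joint_torque": joint torques, N m; "ee_pos": TCP position; "tool_rot": TCP orientation; "wrist_force": force on the tool from outside, world axes, zero at the start; "torque": the same for the moment, N m; "gripper_width": finger opening in m.
Only numpy, scipy, OpenCV 4.12 (cv2) and the standard library are available. Lean on these libraries where they do the work, as an engineer would, in place of code of your own. Each camera call takes 0.05 s, during which the arm holds its last target.

## Working session

There is one attempt and no reset: what is moved stays moved. The work goes in short steps, Python scripts to look and compute and a tool call to move; the robot and the scene stay as the last step left them, time stands still between calls to the robot, and variables do not carry over. Pictures are saved under pics/ and viewed, and the job is handed in when it is done.

Besides the shell and the picture viewer there is one more tool, called by a JSON object that holds its "name" and its "arguments", one argument or row to a line. jog_arm: Moves the arm, as the interface text tells. Its arguments: {"type":"object","properties":{"commands":{"type":"array"},"squeeze":{"type":"number"}},"required":["commands"]}

```bash
ls; mkdir -p pics; python3 - <<'E'
from plant import *
import cv2,numpy as np
s=read_state();print(s)
for n in("scene","top"):
    c=camera(n);cv2.imwrite(f"pics/{n}0.png",c["img"]);np.savez(f"{n}0.npz",**c);print(n,c["mtx"],c["origin"],c["orientation"])
E
```

```text
pics
{'time_s': 0.0, 'joints': array([ 9.80567444e-01,  3.13463858e-01,  1.49848486e+00,  9.29008023e-06,
        1.33099682e+00, -2.23382131e-01]), 'joint_velocities': array([-1.11831201e-03,  2.22433449e-04,  9.14790940e-05, -9.38259601e-04,
        1.37047277e-03, -5.77275387e-04]), 'joint_torque': array([ 2.76723949e-04, -4.02212763e+01, -2.52269590e+01,  6.94464566e-02,
        3.52599286e-02, -1.33843741e-04]), 'ee_pos': array([0.18815376, 0.48984332, 0.238136  ]), 'tool_rot': array([ 0.69505261,  0.12853658,  0.69543698, -0.12941262]), 'wrist_force': array([ 0.87750909,  0.07079798, -0.43706601]), 'torque': array([-0.04097788,  0.04628023, -0.03261559]), 'gripper_width': 0.08849979418102659}
scene [[436.32329753   0.         318.91208226]
 [  0.         436.32329753 241.43254023]
 [  0.           0.           1.        ]] [1.08736323 0.35023059 0.52097944] [-0.22383686  0.4463009   0.76918883 -0.39882467]
top [[476.27805322   0.         315.29021993]
 [  0.         476.27805322 235.58951931]
 [  0.           0.           1.        ]] [ 0.45137275 -0.00887089  1.06279446] [ 0.02801519 -0.6988702   0.71465682 -0.0078246 ]
```

View pics/scene0.png

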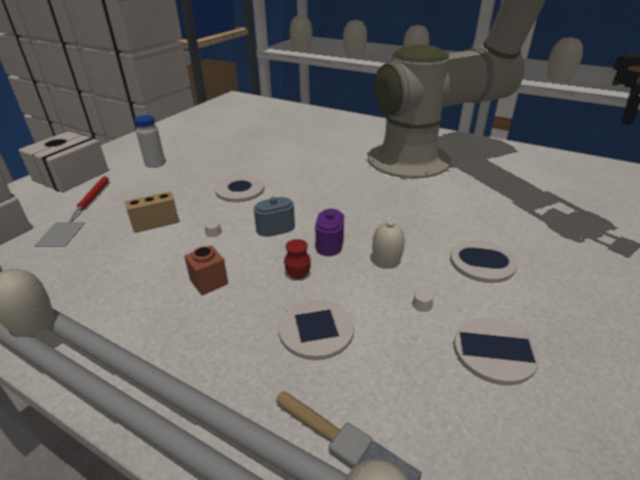

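View pics/top0.png

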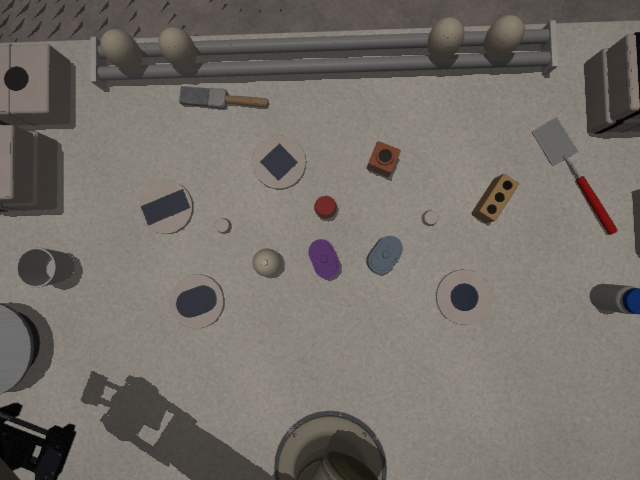

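The top view shows the caddy at (383,158), the vase at (495,198) and the grey-blue oval at (385,254). The purple decoy is at (324,259), the egg at (267,262) and the red pot at (325,207). The bats are oblong (165,207), square (279,162), oval (196,301) and round (464,297). Next I'll measure these positions.

```bash
cat > h.py <<'E'
import numpy as np,cv2
from scipy.spatial.transform import Rotation as R
def q2R(q): return R.from_quat([q[1],q[2],q[3],q[0]])
def pts(c):
    K=c["mtx"];z=c["range_z"];v,u=np.mgrid[0:480,0:640]
    P=np.stack([(u-K[0,2])/K[0,0]*z,(v-K[1,2])/K[1,1]*z,z],-1)
    return P@q2R(c["orientation"]).as_matrix().T+c["origin"]
def plane(c,u,v,h):
    K=c["mtx"];u=np.asarray(u,float);v=np.asarray(v,float)
    d=np.stack([(u-K[0,2])/K[0,0],(v-K[1,2])/K[1,1],np.ones_like(u)],-1)@q2R(c["orientation"]).as_matrix().T
    o=np.asarray(c["origin"]);t=(h-o[2])/d[...,2]
    return o+d*t[...,None]
def fit(c,mask,h):
    """largest component of mask projected to height h; area-moment centre+minAreaRect, mm"""
    n,l,s,_=cv2.connectedComponentsWithStats(mask.astype(np.uint8))
    i=1+np.argmax(s[1:,4]);cn,_=cv2.findContours((l==i).astype(np.uint8),cv2.RETR_EXTERNAL,cv2.CHAIN_APPROX_NONE)
    cn=max(cn,key=len)[:,0]
    w=plane(c,cn[:,0],cn[:,1],h)[:,:2]
    m=cv2.moments((w*1000).astype(np.float32).reshape(-1,1,2))
    ce=(m["m10"]/m["m00"],m["m01"]/m["m00"])
    ax=0.5*np.degrees(np.arctan2(2*m["mu11"],m["mu20"]-m["mu02"]))
    r=cv2.minAreaRect((w*1000).astype(np.float32))
    return np.round(ce,1),round(ax,1),[np.round(x,1) for x in r],s[i,4]
E
cat > m.py <<'E'
from h import *
import sys
c=dict(np.load(sys.argv[1]))
P=pts(c);img=c["img"].astype(int);z=P[...,2]
def box(u,v,r=45):
    m=np.zeros((480,640),bool);m[max(0,v-r):v+r,max(0,u-r):u+r]=1;return m
B,G,Rr=img[...,0],img[...,1],img[...,2]
print("table z",np.median(z[330:400,350:420]),"bats",[round(float(np.median(z[v-3:v+3,u-3:u+3])),4) for u,v in [(165,207),(279,162),(196,301),(464,297)]])
for n,u,v in [("oblong_bat",165,207),("square_bat",279,162),("oval_bat",196,301),("round_bat",464,297)]:
    print(n,fit(c,box(u,v)&(Rr<85)&(G<85)&(z<.02),.012))
    print("   disc",fit(c,box(u,v)&(z>.006)&(z<.02),.012)[2])
for n,u,v,lo,hi,h in [("caddy",383,158,.05,.066,.06),("caddyneck",383,158,.066,.08,.07),("vase",495,198,.055,.075,.062),("oval",385,254,.048,.07,.06),("ovalwall",385,254,.05,.09,.056),("egg",267,262,.03,.1,.045),("eggknob",267,262,.078,.1,.088),("purple",324,259,.03,.09,.056),("red",325,207,.05,.08,.066)]:
    print(n,fit(c,box(u,v,35)&(z>lo)&(z<hi),h))
E
python3 m.py top0.npz
```

```text
table z 0.0011991900819373624 bats [0.0142, 0.0136, 0.0141, 0.0141]
oblong_bat (array([577.4, 355.7]), np.float64(-68.6), [array([577.5, 355.5]), array([ 47. , 102.1]), np.float64(21.6)], np.int32(922))
   disc [array([577. , 352.2]), array([119.6, 117.4]), np.float64(89.8)]
square_bat (array([672.1,  99.2]), np.float64(69.8), [array([671.8,  99.3]), array([59.9, 60.1]), np.float64(42.0)], np.int32(699))
   disc [array([671.5,  98.2]), array([116.6, 117.2]), np.float64(88.5)]
oval_bat (array([366.2, 287.7]), np.float64(-72.5), [array([365.9, 287.8]), array([59.4, 90.5]), np.float64(17.2)], np.int32(958))
   disc [array([366.5, 286.5]), array([118.1, 118.8]), np.float64(89.3)]
round_bat (array([ 364.2, -300.2]), np.float64(-29.5), [array([ 364.9, -300.2]), array([56.1, 58.6]), np.float64(87.9)], np.int32(598))
   disc [array([ 364. , -299.1]), array([119. , 116.9]), np.float64(88.8)]
caddy (array([ 666.2, -130.1]), np.float64(-27.3), [array([ 665.9, -130.1]), array([53.8, 55.8]), np.float64(66.9)], np.int32(408))
caddyneck (array([ 666.9, -130.3]), np.float64(-21.3), [array([ 666.9, -
[... 268 characters left out ...]
), array([54.5, 85.2]), np.float64(53.0)], np.int32(867))
ovalwall (array([ 460.6, -126.8]), np.float64(-38.1), [array([ 460.7, -127. ]), array([54.2, 85. ]), np.float64(53.0)], np.int32(909))
egg (array([449.3, 125. ]), np.float64(89.4), [array([449.2, 125.4]), array([59.3, 59. ]), np.float64(44.0)], np.int32(632))
eggknob (array([448.7, 123.2]), np.float64(-76.4), [array([449.4, 123.8]), array([35. , 32.8]), np.float64(88.8)], np.int32(210))
purple (array([454.1,   2.5]), np.float64(20.8), [array([454. ,   2.6]), array([85.3, 54. ]), np.float64(21.9)], np.int32(900))
red (array([566.1,  -2.9]), np.float64(19.6), [array([566.2,  -2.7]), array([37.8, 38. ]), np.float64(88.6)], np.int32(291))
```

```bash
cat > p.py <<'E'
"""usage: p.py g x y z psi ... ; prints rows. env: step mm, waypoints quadruples (mm,mm,mm,deg); psi 'k' keep"""
from plant import *
from h import *
import sys,math
st=read_state();p=np.array(st["ee_pos"]);T=q2R(st["tool_rot"])
y=T.as_matrix()[:,1]
print("t",round(st["time_s"],2),"pos",np.round(p*1e3,1),"psi",round(float(np.degrees(np.arctan2(y[1],y[0]))),1),"tilt",np.round(T.as_matrix()[:,0],4),"q",np.round(st["joints"],2),"F",np.round(st["wrist_force"],1),"w",round(st["gripper_width"]*1e3,1))
a=sys.argv[1:]
if not a: sys.exit()
g=a[0];step=float(a[1]);a=a[2:]
rows=[]
for i in range(0,len(a),4):
    t=np.array([float(v) for v in a[i:i+3]])/1e3
    ps=np.radians(float(a[i+3]))
    yy=np.array([np.cos(ps),np.sin(ps),0]);xx=np.array([0,0,-1.]);M=R.from_matrix(np.stack([xx,yy,np.cross(xx,yy)],1))
    rv=(T.inv()*M).as_rotvec();d=t-p
    n=max(1,math.ceil(np.linalg.norm(d)*1e3/step-1e-6),math.ceil(np.degrees(np.linalg.norm(rv))/7.0))
    for k in range(n):
        s=T.inv().apply((t-p)/(n-k))/.5
        r=(T.inv()*M).as_rotvec()/(n-k)/(2*np.pi)
        s=np.round(s,4);r=np.round(r,4)
        rows.append(list(s)+list(r))
        p=p+T.apply(s*.5);T=T*R.from_rotvec(r*2*np.pi)
for i in range(0,len(rows),5):
    print("["+",".join("["+",".join("%g"%(v+0) for v in r)+","+g+"]" for r in rows[i:i+5])+"]")
print("end",np.round(p*1e3,1))
E
python3 p.py; python3 p.py 1 38 449.3 125 200 111.4
```

```text
t 0.1 pos [188.2 489.9 238.2] psi 69.0 tilt [-6.e-04 -9.e-04 -1.e+00] q [ 0.98  0.31  1.5   0.    1.33 -0.22] F [-0.5 -0.8 -0. ] w 88.3
t 0.1 pos [188.2 489.9 238.2] psi 69.0 tilt [-6.e-04 -9.e-04 -1.e+00] q [ 0.98  0.31  1.5   0.    1.33 -0.22] F [-0.5 -0.8 -0. ] w 88.3
[[0.0064,-0.0412,0.0624,-0.0098,0,0,1],[0.0064,-0.0449,0.0598,-0.0098,0,0,1],[0.0064,-0.0485,0.0569,-0.0098,0,0,1],[0.0064,-0.0519,0.0538,-0.0098,0,0,1],[0.0064,-0.0551,0.0505,-0.0098,0,0,1]]
[[0.0064,-0.0581,0.047,-0.0098,0,0,1],[0.0064,-0.0609,0.0434,-0.0098,0,0,1],[0.0064,-0.0635,0.0395,-0.0098,0,0,1],[0.0064,-0.0658,0.0356,-0.0099,0,0,1],[0.0064,-0.0679,0.0314,-0.0098,0,0,1]]
[[0.0064,-0.0697,0.0272,-0.0099,-0.0001,0.0001,1],[0.0064,-0.0713,0.0227,-0.0098,0,0,1]]
end [449.3 125.  200. ]
```

```bash
python3 p.py 1 39 449.3 125 160 69 
```

```text
t 0.1 pos [188.2 489.9 238.2] psi 69.0 tilt [-6.e-04 -9.e-04 -1.e+00] q [ 0.98  0.31  1.5   0.    1.33 -0.22] F [-0.5 -0.8 -0. ] w 88.3
[[0.0131,-0.0411,0.0624,0,0,0,1],[0.0131,-0.0412,0.0624,0,0,0,1],[0.0131,-0.0411,0.0624,0,0,0,1],[0.0131,-0.0412,0.0625,0,0,0,1],[0.0131,-0.0411,0.0624,0,0,0,1]]
[[0.013,-0.0412,0.0625,0,0,0,1],[0.0131,-0.0411,0.0624,0,0,0,1],[0.013,-0.0412,0.0625,0,0,0,1],[0.0131,-0.0411,0.0624,0,0,0,1],[0.013,-0.0412,0.0625,0,0,0.0001,1]]
[[0.013,-0.0411,0.0624,0,0,0,1],[0.0131,-0.0412,0.0625,0,0,0.0001,1]]
end [449.3 125.  160. ]
```

{"name": "jog_arm", "arguments": {
  "commands": [
    [0.013,-0.041,0.0625,0,0,0,1],
    [0.013,-0.041,0.0625,0,0,0,1],
    [0.013,-0.041,0.0625,0,0,0,1],
    [0.013,-0.041,0.0625,0,0,0,1],
    [0.013,-0.041,0.0625,0,0,0,1]
  ],
  "squeeze": 15
}}

```text
time_s: 0.52
ee_pos: [0.2978, 0.3368, 0.2058]
tool_rot: [0.695, 0.129, 0.695, -0.129]
wrist_force: [0.8, 0.6, 0.7]
gripper_width: 0.0879
```

{"name": "jog_arm", "arguments": {
  "commands": [
    [0.013,-0.041,0.0625,0,0,0,1],
    [0.013,-0.041,0.0625,0,0,0,1],
    [0.013,-0.041,0.0625,0,0,0,1],
    [0.013,-0.041,0.0625,0,0,0,1],
    [0.013,-0.041,0.0625,0,0,0,1]
  ]
}}

```text
time_s: 0.93
ee_pos: [0.4071, 0.1849, 0.1734]
tool_rot: [0.695, 0.129, 0.695, -0.129]
wrist_force: [0.9, 0.8, 1.1]
gripper_width: 0.0879
```

{"name": "jog_arm", "arguments": {
  "commands": [
    [0.013,-0.041,0.0625,0,0,0,1],
    [0.013,-0.041,0.0625,0,0,0,1],
    [0,0,0,0,0,0,1],
    [0,0,0,0,0,0,1]
  ]
}}

```text
time_s: 1.27
ee_pos: [0.4504, 0.1248, 0.1601]
tool_rot: [0.695, 0.13, 0.696, -0.13]
wrist_force: [-0.5, 1.3, 0.5]
gripper_width: 0.0878
```

```bash
python3 p.py 1 30 449.3 125 60 69 449.3 125 28 69 
```

```text
t 1.27 pos [450.4 124.8 160.1] psi 68.8 tilt [-1.5e-03  1.0e-04 -1.0e+00] q [ 0.02  0.27  1.77  0.    1.1  -1.18] F [-0.5  1.3  0.5] w 87.8
[[0.05,-0.0001,-0.0005,-0.0001,-0.0001,0,1],[0.0501,-0.0001,-0.0005,-0.0001,0,0,1],[0.05,-0.0001,-0.0005,-0.0002,-0.0001,0,1],[0.0501,0,-0.0005,-0.0001,0,0.0001,1],[0.032,0,0,0,0,0,1]]
[[0.032,0,0,0,0,0,1]]
end [449.3 125.   28. ]
```

{"name": "jog_arm", "arguments": {
  "commands": [
    [0.05,0,-0.0005,0,0,0,1],
    [0.05,0,-0.0005,0,0,0,1],
    [0.05,0,-0.0005,0,0,0,1],
    [0.05,0,-0.0005,0,0,0,1],
    [0.032,0,0,0,0,0,1]
  ]
}}

```text
time_s: 1.68
ee_pos: [0.4475, 0.1275, 0.043]
tool_rot: [0.695, 0.128, 0.696, -0.129]
wrist_force: [-0.1, 1.2, 0.1]
gripper_width: 0.0881
```

{"name": "jog_arm", "arguments": {
  "commands": [
    [0.032,0,0,0,0,0,1],
    [0,0,0,0,0,0,1],
    [0,0,0,0,0,0,-0.3],
    [0,0,0,0,0,0,-0.3],
    [0,0,0,0,0,0,-0.3]
  ],
  "squeeze": 15
}}

```text
time_s: 2.1
ee_pos: [0.4496, 0.1267, 0.0298]
tool_rot: [0.696, 0.129, 0.695, -0.129]
wrist_force: [0.2, 0.1, -0.3]
gripper_width: 0.0702
```

{"name": "jog_arm", "arguments": {
  "commands": [
    [0,0,0,0,0,0,-0.3],
    [0,0,0,0,0,0,-0.3],
    [0,0,0,0,0,0,-0.3],
    [0,0,0,0,0,0,-0.3]
  ],
  "squeeze": 15
}}

```text
time_s: 2.43
ee_pos: [0.4495, 0.1263, 0.0295]
tool_rot: [0.696, 0.129, 0.695, -0.129]
wrist_force: [-1.8, 0.2, 6.7]
gripper_width: 0.0594
```

```bash
python3 p.py
```

```text
t 2.43 pos [449.5 126.3  29.5] psi 69.0 tilt [ 0.001 -0.    -1.   ] q [ 0.02  0.48  1.89 -0.    0.77 -1.18] F [-1.8  0.2  6.7] w 59.4
```

{"name": "jog_arm", "arguments": {
  "commands": [
    [0,0,0,0,0,0,-0.3],
    [-0.03,0,0,0,0,0,-0.3],
    [-0.05,0,0,0,0,0,-0.3],
    [-0.06,0,0,0,0,0,-0.3],
    [-0.06,0,0,0,0,0,-0.3]
  ],
  "squeeze": 22
}}

```text
time_s: 2.85
ee_pos: [0.4485, 0.1263, 0.1296]
tool_rot: [0.695, 0.129, 0.696, -0.129]
wrist_force: [0.6, -0.1, -2.3]
gripper_width: 0.0592
```

{"name": "jog_arm", "arguments": {
  "commands": [
    [-0.05,0,0,0,0,0,-0.3],
    [-0.03,0,0,0,0,0,-0.3],
    [0,0,0,0,0,0,-0.3]
  ]
}}

```text
time_s: 3.1
ee_pos: [0.4503, 0.1264, 0.1715]
tool_rot: [0.697, 0.129, 0.693, -0.129]
wrist_force: [-0.5, -1.3, -2.6]
gripper_width: 0.0597
```

```bash
python3 p.py -0.3 36 364.2 -300.2 150 69;  python3 - <<'E'
from plant import *
import cv2
c=camera("scene");cv2.imwrite("pics/s1.png",c["img"])
E
```

```text
t 3.1 pos [450.3 126.4 171.5] psi 69.0 tilt [ 5.4e-03  2.0e-04 -1.0e+00] q [ 0.02  0.25  1.76  0.    1.12 -1.18] F [-0.5 -1.3 -2.6] w 59.7
[[0.0032,-0.066,0.0112,0,0.0001,0,-0.3],[0.0032,-0.066,0.0112,0,0.0001,0,-0.3],[0.0032,-0.066,0.0112,0,0.0001,0,-0.3],[0.0032,-0.066,0.0111,0,0,0,-0.3],[0.0032,-0.066,0.0112,0,0.0001,0,-0.3]]
[[0.0032,-0.066,0.0111,0,0,0,-0.3],[0.0032,-0.066,0.0112,0,0.0001,0,-0.3],[0.0032,-0.0661,0.0112,0,0,-0.0001,-0.3],[0.0032,-0.066,0.0111,0,0.0001,0,-0.3],[0.0032,-0.0661,0.0112,0,0,-0.0001,-0.3]]
[[0.0033,-0.066,0.0111,0,0.0001,0,-0.3],[0.0033,-0.0661,0.0112,0,0,-0.0001,-0.3],[0.0033,-0.066,0.0111,0,0.0001,0,-0.3]]
end [ 364.2 -300.2  150. ]
```

View pics/s1.png

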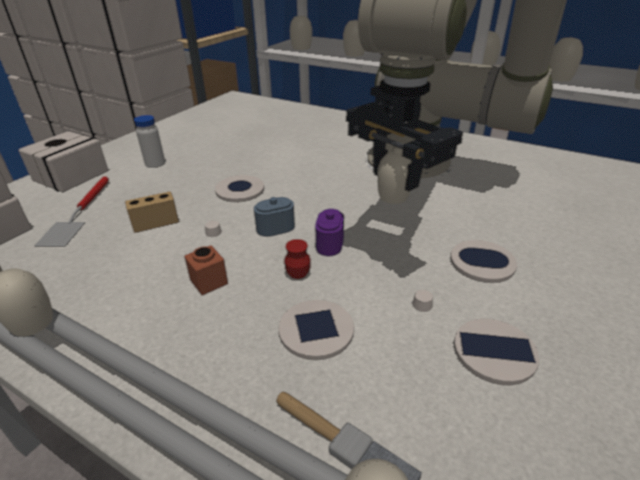

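The jar is lifted and hangs upright in the jaws at (395,178). I'll carry it to the round bat.

{"name": "jog_arm", "arguments": {
  "commands": [
    [0.003,-0.04,0.007,0,0,0,-0.3],
    [0.003,-0.066,0.011,0,0,0,-0.3],
    [0.003,-0.066,0.011,0,0,0,-0.3],
    [0.003,-0.066,0.011,0,0,0,-0.3],
    [0.003,-0.066,0.011,0,0,0,-0.3]
  ]
}}

```text
time_s: 3.57
ee_pos: [0.4171, -0.0257, 0.1595]
tool_rot: [0.694, 0.129, 0.696, -0.129]
wrist_force: [0.0, 0.4, -3.6]
gripper_width: 0.0595
```

{"name": "jog_arm", "arguments": {
  "commands": [
    [0.003,-0.066,0.011,0,0,0,-0.3],
    [0.003,-0.066,0.011,0,0,0,-0.3],
    [0.003,-0.066,0.011,0,0,0,-0.3],
    [0.003,-0.066,0.011,0,0,0,-0.3],
    [0.003,-0.066,0.011,0,0,0,-0.3]
  ]
}}

```text
time_s: 3.98
ee_pos: [0.3837, -0.1896, 0.152]
tool_rot: [0.694, 0.13, 0.696, -0.129]
wrist_force: [-0.2, -0.3, -2.7]
gripper_width: 0.0594
```

{"name": "jog_arm", "arguments": {
  "commands": [
    [0.003,-0.066,0.011,0,0,0,-0.3],
    [0.003,-0.066,0.011,0,0,0,-0.3],
    [0.003,-0.04,0.007,0,0,0,-0.3],
    [0,0,0,0,0,0,-0.3],
    [0,0,0,0,0,0,-0.3]
  ]
}}

```text
time_s: 4.4
ee_pos: [0.3669, -0.274, 0.1475]
tool_rot: [0.694, 0.13, 0.696, -0.129]
wrist_force: [0.1, 1.6, -3.2]
gripper_width: 0.0595
```

```bash
python3 p.py -0.3 36 364.2 -300.2 60 69
```

```text
t 4.4 pos [ 366.9 -274.   147.5] psi 68.9 tilt [-0.002   0.0027 -1.    ] q [-0.9   0.27  1.82  0.    1.06 -2.1 ] F [ 0.1  1.6 -3.2] w 59.5
[[0.0583,-0.0171,0.0048,-0.0001,-0.0001,-0.0001,-0.3],[0.0583,-0.017,0.0048,-0.0001,-0.0002,-0.0001,-0.3],[0.0584,-0.017,0.0046,-0.0001,-0.0001,-0.0001,-0.3]]
end [ 364.2 -300.2   60. ]
```

{"name": "jog_arm", "arguments": {
  "commands": [
    [0.058,-0.017,0.005,0,0,0,-0.3],
    [0.058,-0.017,0.005,0,0,0,-0.3],
    [0.05,-0.017,0.005,0,0,0,-0.3],
    [0,0,0,0,0,0,-0.3],
    [0,0,0,0,0,0,-0.3]
  ]
}}

```text
time_s: 4.82
ee_pos: [0.3653, -0.2991, 0.0655]
tool_rot: [0.694, 0.13, 0.696, -0.128]
wrist_force: [0.2, 0.1, -2.8]
gripper_width: 0.0589
```

```bash
python3 p.py -0.3 5 364.2 -300.2 45 69
```

```text
t 4.82 pos [ 365.3 -299.1   65.5] psi 69.0 tilt [-0.0019  0.0029 -1.    ] q [-0.94  0.43  1.85  0.    0.87 -2.14] F [ 0.2  0.1 -2.8] w 58.9
[[0.0082,-0.0006,-0.0002,0,-0.0001,-0.0001,-0.3],[0.0082,-0.0006,-0.0002,0,-0.0001,-0.0001,-0.3],[0.0082,-0.0006,-0.0003,0,-0.0001,0,-0.3],[0.0082,-0.0005,-0.0003,0,-0.0001,-0.0001,-0.3],[0.0083,-0.0006,-0.0002,0,-0.0001,0,-0.3]]
end [ 364.2 -300.2   45. ]
```

{"name": "jog_arm", "arguments": {
  "commands": [
    [0.01,-0.0006,0,0,0,0,-0.3],
    [0.01,-0.0006,0,0,0,0,-0.3],
    [0.01,-0.0006,0,0,0,0,-0.3],
    [0.006,-0.0006,0,0,0,0,-0.3],
    [0,0,0,0,0,0,-0.3]
  ]
}}

```text
time_s: 5.23
ee_pos: [0.365, -0.3014, 0.0479]
tool_rot: [0.695, 0.129, 0.695, -0.129]
wrist_force: [-0.0, 0.7, -3.8]
gripper_width: 0.0595
```

{"name": "jog_arm", "arguments": {
  "commands": [
    [0.002,0,0,0,0,0,-0.3],
    [0.002,0,0,0,0,0,-0.3],
    [0,0,0,0,0,0,-0.3]
  ]
}}

```text
time_s: 5.48
ee_pos: [0.3651, -0.3017, 0.0462]
tool_rot: [0.695, 0.129, 0.695, -0.129]
wrist_force: [0.2, 0.6, -2.6]
gripper_width: 0.0597
```

{"name": "jog_arm", "arguments": {
  "commands": [
    [0.002,0,0,0,0,0,-0.3],
    [0.002,0,0,0,0,0,-0.3],
    [0.002,0,0,0,0,0,-0.3],
    [0,0,0,0,0,0,-0.3]
  ]
}}

```text
time_s: 5.82
ee_pos: [0.365, -0.3016, 0.043]
tool_rot: [0.695, 0.129, 0.695, -0.129]
wrist_force: [0.3, 0.1, -3.7]
gripper_width: 0.0595
```

{"name": "jog_arm", "arguments": {
  "commands": [
    [0.002,0,0,0,0,0,-0.3],
    [0,0,0,0,0,0,-0.3]
  ]
}}

```text
time_s: 5.98
ee_pos: [0.3651, -0.3017, 0.0421]
tool_rot: [0.695, 0.129, 0.695, -0.129]
wrist_force: [-0.4, -0.1, -2.7]
gripper_width: 0.0593
```

{"name": "jog_arm", "arguments": {
  "commands": [
    [0.001,0,0,0,0,0,-0.3],
    [0.001,0,0,0,0,0,-0.3],
    [0,0,0,0,0,0,-0.3]
  ]
}}

```text
time_s: 6.23
ee_pos: [0.3651, -0.3017, 0.0415]
tool_rot: [0.695, 0.129, 0.695, -0.129]
wrist_force: [-1.9, 2.5, 1.5]
gripper_width: 0.0592
```

```bash
python3 p.py
```

```text
t 6.23 pos [ 365.1 -301.7   41.5] psi 69.0 tilt [-0.e+00 -1.e-04 -1.e+00] q [-0.94  0.47  1.86 -0.    0.81 -2.14] F [-1.9  2.5  1.5] w 59.2
```

{"name": "jog_arm", "arguments": {
  "commands": [
    [0,0,0,0,0,0,0.5],
    [0,0,0,0,0,0,0.5],
    [0,0,0,0,0,0,1],
    [0,0,0,0,0,0,1],
    [0,0,0,0,0,0,1]
  ]
}}

```text
time_s: 6.65
ee_pos: [0.3651, -0.3017, 0.0412]
tool_rot: [0.695, 0.129, 0.695, -0.129]
wrist_force: [0.1, -0.1, 0.3]
gripper_width: 0.0838
```

{"name": "jog_arm", "arguments": {
  "commands": [
    [-0.02,0,0,0,0,0,1],
    [-0.06,0,0,0,0,0,1],
    [-0.08,0,0,0,0,0,1],
    [-0.08,0,0,0,0,0,1],
    [-0.06,0,0,0,0,0,1]
  ]
}}

```text
time_s: 7.07
ee_pos: [0.3653, -0.3018, 0.1951]
tool_rot: [0.696, 0.128, 0.694, -0.13]
wrist_force: [0.2, -1.0, -0.6]
gripper_width: 0.088
```

```bash
python3 p.py; python3 p.py 1 39 460.6 -126.5 150 52.5
```

```text
t 7.07 pos [ 365.3 -301.8  195.1] psi 69.0 tilt [ 0.0019 -0.0026 -1.    ] q [-0.94  0.24  1.71  0.    1.18 -2.14] F [ 0.2 -1.  -0.6] w 88.0
t 7.07 pos [ 365.3 -301.8  195.1] psi 69.0 tilt [ 0.0019 -0.0026 -1.    ] q [-0.94  0.24  1.71  0.    1.18 -2.14] F [ 0.2 -1.  -0.6] w 88.0
[[0.015,0.066,0.0087,0.0076,0.0001,0,1],[0.0149,0.0663,0.0055,0.0076,0.0001,0,1],[0.0149,0.0665,0.0024,0.0077,0.0001,0.0001,1],[0.015,0.0665,-0.0009,0.0076,0.0001,0,1],[0.015,0.0664,-0.004,0.0077,0,0.0001,1]]
[[0.0151,0.0662,-0.0073,0.0076,0.0001,0,1]]
end [ 460.6 -126.5  150. ]
```

{"name": "jog_arm", "arguments": {
  "commands": [
    [0.015,0.066,0.0087,0.0076,0,0,1],
    [0.015,0.066,0.0055,0.0076,0,0,1],
    [0.015,0.0665,0.0024,0.0077,0,0,1],
    [0.015,0.0665,-0.001,0.0076,0,0,1],
    [0.015,0.0665,-0.004,0.0077,0,0,1]
  ]
}}

```text
time_s: 7.48
ee_pos: [0.445, -0.1542, 0.1543]
tool_rot: [0.675, 0.212, 0.674, -0.212]
wrist_force: [0.4, -0.3, 0.4]
gripper_width: 0.0883
```

{"name": "jog_arm", "arguments": {
  "commands": [
    [0.015,0.066,-0.0073,0.0076,0,0,1],
    [0,0,0,0,0,0,1],
    [0,0,0,0,0,0,1]
  ]
}}

```text
time_s: 7.73
ee_pos: [0.4605, -0.1253, 0.1466]
tool_rot: [0.67, 0.226, 0.67, -0.226]
wrist_force: [0.6, -0.2, -0.5]
gripper_width: 0.0882
```

```bash
python3 - <<'E'
from plant import *
from h import *
c=camera("top");np.savez("top1.npz",**c);cv2.imwrite("pics/t1.png",c["img"])
P=pts(c);z=P[...,2]
m=np.zeros((480,640),bool);m[255:340,420:510]=1
print("egg",fit(c,m&(z>.042)&(z<.12),.052),fit(c,m&(z>.09)&(z<.12),.1))
print("disc",fit(c,m&(z>.006)&(z<.13),.012))
E
python3 p.py; python3 p.py 1 30 460.6 -126.5 65 52.4 460.6 -126.5 22 52.4
```

```text
egg (array([ 364.9, -303.1]), np.float64(75.2), [array([ 364.8, -303.5]), array([66.4, 58.3]), np.float64(88.8)], np.int32(741)) (array([ 365.9, -298.8]), np.float64(-54.7), [array([ 365.7, -299.3]), array([35.6, 33.7]), np.float64(88.9)], np.int32(231))
disc (array([ 359. , -312.5]), np.float64(-23.4), [array([ 357.3, -316.4]), array([ 82.7, 120.2]), np.float64(68.4)], np.int32(1765))
t 7.78 pos [ 460.3 -126.4  146.8] psi 52.6 tilt [ 3.e-04 -4.e-04 -1.e+00] q [-0.51  0.31  1.76 -0.    1.07 -1.43] F [ 1.2 -0.  -0.3] w 88.4
t 7.78 pos [ 460.3 -126.4  146.8] psi 52.6 tilt [ 3.e-04 -4.e-04 -1.e+00] q [-0.51  0.31  1.76 -0.    1.07 -1.43] F [ 1.2 -0.  -0.3] w 88.4
[[0.0545,0,0.0002,0.0002,0,0,1],[0.0545,0.0001,0.0002,0.0002,0,0,1],[0.0545,0,0.0001,0.0001,0.0001,0,1],[0.043,0,0,0,0,0,1],[0.043,0,0,0,0,0,1]]
end [ 460.6 -126.5   22. ]
```

View pics/t1.png

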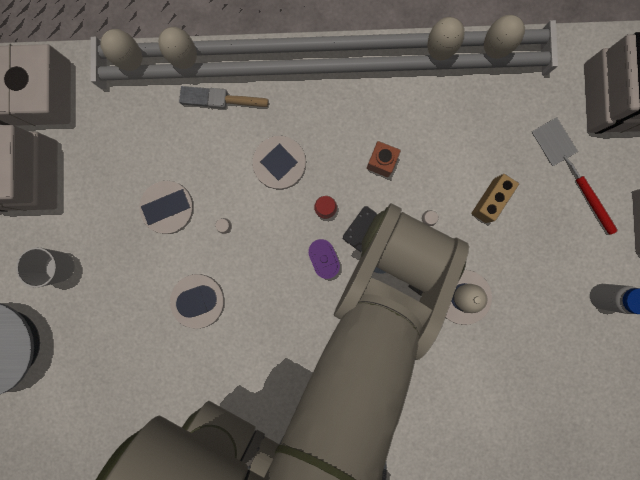

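The arm partly blocks the egg on the round bat at about (471,297), but it is within roughly 2 mm. I'll check it again later and go down to the oval box now.

{"name": "jog_arm", "arguments": {
  "commands": [
    [0.054,0,0,0,0,0,1],
    [0.054,0,0,0,0,0,1],
    [0.054,0,0,0,0,0,1],
    [0.043,0,0,0,0,0,1],
    [0.043,0,0,0,0,0,1]
  ]
}}

```text
time_s: 8.2
ee_pos: [0.46, -0.1278, 0.0217]
tool_rot: [0.67, 0.228, 0.669, -0.228]
wrist_force: [-0.3, 0.3, -0.0]
gripper_width: 0.0881
```

{"name": "jog_arm", "arguments": {
  "commands": [
    [0,0,0,0,0,0,1],
    [0,0,0,0,0,0,-0.5],
    [0,0,0,0,0,0,-0.5],
    [0,0,0,0,0,0,-0.5],
    [0,0,0,0,0,0,-0.5]
  ],
  "squeeze": 15
}}

```text
time_s: 8.62
ee_pos: [0.4608, -0.1269, 0.0234]
tool_rot: [0.67, 0.227, 0.669, -0.228]
wrist_force: [0.0, -0.3, -0.7]
gripper_width: 0.0636
```

{"name": "jog_arm", "arguments": {
  "commands": [
    [0,0,0,0,0,0,-0.5],
    [0,0,0,0,0,0,-0.5],
    [0,0,0,0,0,0,-0.5]
  ]
}}

```text
time_s: 8.87
ee_pos: [0.4606, -0.1266, 0.0229]
tool_rot: [0.67, 0.227, 0.669, -0.227]
wrist_force: [-1.8, 0.7, 6.8]
gripper_width: 0.0538
```

```bash
python3 p.py
```

```text
t 8.87 pos [ 460.6 -126.6   22.9] psi 52.5 tilt [ 9.e-04 -6.e-04 -1.e+00] q [-0.51  0.51  1.86 -0.    0.77 -1.43] F [-1.8  0.7  6.8] w 53.8
```

{"name": "jog_arm", "arguments": {
  "commands": [
    [0,0,0,0,0,0,-0.5],
    [-0.03,0,0,0,0,0,-0.5],
    [-0.06,0,0,0,0,0,-0.5],
    [-0.07,0,0,0,0,0,-0.5],
    [-0.07,0,0,0,0,0,-0.5]
  ],
  "squeeze": 22
}}

```text
time_s: 9.28
ee_pos: [0.4595, -0.1259, 0.138]
tool_rot: [0.669, 0.227, 0.67, -0.227]
wrist_force: [0.3, -0.3, -3.8]
gripper_width: 0.0536
```

{"name": "jog_arm", "arguments": {
  "commands": [
    [-0.04,0,0,0,0,0,-0.5],
    [-0.01,0,0,0,0,0,-0.5],
    [0,0,0,0,0,0,-0.5]
  ]
}}

```text
time_s: 9.53
ee_pos: [0.4604, -0.1265, 0.1626]
tool_rot: [0.67, 0.227, 0.669, -0.227]
wrist_force: [-1.0, 0.2, -3.9]
gripper_width: 0.0536
```

```bash
python3 p.py -0.5 35 366.2 287.7 140 17.4
```

```text
t 9.53 pos [ 460.4 -126.5  162.6] psi 52.5 tilt [ 1.2e-03 -7.0e-04 -1.0e+00] q [-0.51  0.29  1.75 -0.    1.11 -1.43] F [-1.   0.2 -3.9] w 53.6
[[0.0034,0.0417,-0.0503,0.0075,0,0,-0.5],[0.0034,0.0393,-0.0522,0.0075,0,0,-0.5],[0.0034,0.0368,-0.054,0.0075,0,0,-0.5],[0.0034,0.0342,-0.0557,0.0075,0,0,-0.5],[0.0034,0.0316,-0.0572,0.0075,0,0,-0.5]]
[[0.0034,0.0289,-0.0586,0.0075,0,0,-0.5],[0.0034,0.026,-0.0599,0.0075,0,0,-0.5],[0.0034,0.0232,-0.0611,0.0075,0,0,-0.5],[0.0034,0.0203,-0.0621,0.0075,0,0,-0.5],[0.0035,0.0174,-0.063,0.0075,0,0,-0.5]]
[[0.0034,0.0144,-0.0638,0.0075,0.0001,0,-0.5],[0.0035,0.0113,-0.0643,0.0075,0,-0.0001,-0.5],[0.0035,0.0083,-0.0648,0.0075,0.0001,0,-0.5]]
end [366.2 287.7 140. ]
```

{"name": "jog_arm", "arguments": {
  "commands": [
    [0.0034,0.0417,-0.05,0.0075,0,0,-0.5],
    [0.0034,0.039,-0.052,0.0075,0,0,-0.5],
    [0.0034,0.037,-0.054,0.0075,0,0,-0.5],
    [0.0034,0.034,-0.056,0.0075,0,0,-0.5],
    [0.0034,0.0315,-0.057,0.0075,0,0,-0.5]
  ]
}}

```text
time_s: 9.95
ee_pos: [0.4223, 0.0341, 0.1515]
tool_rot: [0.636, 0.305, 0.639, -0.306]
wrist_force: [0.1, 0.0, -3.4]
gripper_width: 0.0538
```

{"name": "jog_arm", "arguments": {
  "commands": [
    [0.0034,0.029,-0.0585,0.0075,0,0,-0.5],
    [0.0034,0.026,-0.06,0.0075,0,0,-0.5],
    [0.0034,0.023,-0.061,0.0075,0,0,-0.5],
    [0.0034,0.02,-0.062,0.0075,0,0,-0.5],
    [0.0034,0.0175,-0.063,0.0075,0,0,-0.5]
  ]
}}

```text
time_s: 10.37
ee_pos: [0.3861, 0.193, 0.1431]
tool_rot: [0.597, 0.377, 0.599, -0.379]
wrist_force: [0.4, 0.6, -4.3]
gripper_width: 0.0537
```

{"name": "jog_arm", "arguments": {
  "commands": [
    [0.0034,0.0145,-0.064,0.0075,0,0,-0.5],
    [0.0034,0.011,-0.0643,0.0075,0,0,-0.5],
    [0.0034,0.008,-0.065,0.0075,0,0,-0.5],
    [0,0,0,0,0,0,-0.5],
    [0,0,0,0,0,0,-0.5]
  ]
}}

```text
time_s: 10.78
ee_pos: [0.3642, 0.288, 0.1379]
tool_rot: [0.57, 0.416, 0.571, -0.419]
wrist_force: [0.2, -0.4, -4.8]
gripper_width: 0.0536
```

```bash
python3 p.py -0.5 30 366.2 287.7 50 17.4 366.2 287.7 40 17.4
```

```text
t 10.78 pos [364.2 288.  137.9] psi 17.6 tilt [-0.0038 -0.0018 -1.    ] q [ 0.42  0.3   1.81 -0.    1.04  0.11] F [ 0.2 -0.4 -4.8] w 53.6
[[0.0586,0.0014,0.0005,0.0002,0,0.0002,-0.5],[0.0586,0.0014,0.0006,0.0001,0,0.0002,-0.5],[0.0586,0.0013,0.0005,0.0002,0.0001,0.0003,-0.5],[0.02,0,0,0,0,0,-0.5]]
end [366.2 287.7  40. ]
```

{"name": "jog_arm", "arguments": {
  "commands": [
    [0.058,0,0,0,0,0,-0.5],
    [0.058,0,0,0,0,0,-0.5],
    [0.05,0,0,0,0,0,-0.5],
    [0.015,0,0,0,0,0,-0.5],
    [0,0,0,0,0,0,-0.5]
  ]
}}

```text
time_s: 11.2
ee_pos: [0.3647, 0.286, 0.0476]
tool_rot: [0.569, 0.417, 0.571, -0.421]
wrist_force: [-0.6, -0.7, -3.9]
gripper_width: 0.0538
```

{"name": "jog_arm", "arguments": {
  "commands": [
    [0,0,0,0,0,0,-0.5],
    [0,0,0,0,0,0,-0.5]
  ]
}}

```text
time_s: 11.37
ee_pos: [0.3666, 0.2874, 0.0507]
tool_rot: [0.57, 0.419, 0.569, -0.418]
wrist_force: [-0.3, -0.4, -3.8]
gripper_width: 0.0539
```

```bash
python3 p.py -0.5 4 366.2 287.7 38 17.4
```

```text
t 11.37 pos [366.6 287.4  50.7] psi 17.4 tilt [ 1.9e-03  8.0e-04 -1.0e+00] q [ 0.41  0.44  1.88 -0.    0.82  0.11] F [-0.3 -0.4 -3.8] w 53.9
[[0.0064,-0.0002,-0.0002,0,0,-0.0001,-0.5],[0.0064,-0.0001,-0.0002,0,0,-0.0001,-0.5],[0.0063,-0.0002,-0.0002,0,0,-0.0001,-0.5],[0.0064,-0.0001,-0.0002,-0.0001,0,0,-0.5]]
end [366.2 287.7  38. ]
```

{"name": "jog_arm", "arguments": {
  "commands": [
    [0.01,0,0,0,0,0,-0.5],
    [0.01,0,0,0,0,0,-0.5],
    [0.005,0,0,0,0,0,-0.5],
    [0,0,0,0,0,0,-0.5],
    [0,0,0,0,0,0,-0.5]
  ]
}}

```text
time_s: 11.78
ee_pos: [0.3657, 0.2874, 0.0371]
tool_rot: [0.57, 0.419, 0.57, -0.419]
wrist_force: [-0.4, -0.4, -4.2]
gripper_width: 0.0538
```

{"name": "jog_arm", "arguments": {
  "commands": [
    [0.002,0,0,0,0,0,-0.5],
    [0.002,0,0,0,0,0,-0.5],
    [0.001,0,0,0,0,0,-0.5],
    [0,0,0,0,0,0,-0.5],
    [0,0,0,0,0,0,-0.5]
  ]
}}

```text
time_s: 12.2
ee_pos: [0.3659, 0.2875, 0.0349]
tool_rot: [0.57, 0.419, 0.57, -0.419]
wrist_force: [-2.2, -0.7, 2.1]
gripper_width: 0.0538
```

Contact is gentle. I'll release and retreat.

{"name": "jog_arm", "arguments": {
  "commands": [
    [0,0,0,0,0,0,0.3],
    [0,0,0,0,0,0,0.5],
    [0,0,0,0,0,0,1],
    [0,0,0,0,0,0,1],
    [0,0,0,0,0,0,1]
  ]
}}

```text
time_s: 12.62
ee_pos: [0.3659, 0.2874, 0.0346]
tool_rot: [0.57, 0.419, 0.57, -0.419]
wrist_force: [-0.5, -0.8, -0.9]
gripper_width: 0.0815
```

{"name": "jog_arm", "arguments": {
  "commands": [
    [0,0,0,0,0,0,1],
    [-0.03,0,0,0,0,0,1],
    [-0.08,0,0,0,0,0,1],
    [-0.08,0,0,0,0,0,1],
    [-0.06,0,0,0,0,0,1]
  ]
}}

```text
time_s: 13.03
ee_pos: [0.366, 0.2875, 0.1624]
tool_rot: [0.57, 0.419, 0.57, -0.418]
wrist_force: [0.0, -0.2, 0.9]
gripper_width: 0.0885
```

```bash
python3 p.py 1 38 574.5 -365.4 140 55.2
```

```text
t 13.03 pos [366.  287.5 162.4] psi 17.4 tilt [ 1.9e-03  9.0e-04 -1.0e+00] q [0.41 0.26 1.78 0.   1.1  0.11] F [ 0.  -0.2  0.9] w 88.5
[[0.0023,0.0004,0.0721,-0.0055,0,0,1],[0.0023,-0.0021,0.0721,-0.0055,0,0,1],[0.0023,-0.0046,0.072,-0.0055,0,0,1],[0.0024,-0.0071,0.0718,-0.0055,0,0,1],[0.0023,-0.0096,0.0715,-0.0055,0,0,1]]
[[0.0024,-0.012,0.0711,-0.0055,0,0,1],[0.0023,-0.0145,0.0707,-0.0055,0,0,1],[0.0024,-0.0169,0.0701,-0.0055,0,0,1],[0.0023,-0.0193,0.0695,-0.0055,0,0,1],[0.0024,-0.0217,0.0688,-0.0056,0,0,1]]
[[0.0023,-0.0241,0.068,-0.0055,0,0,1],[0.0024,-0.0265,0.0671,-0.0056,0,0,1],[0.0023,-0.0288,0.0662,-0.0055,0,0,1],[0.0024,-0.0311,0.0651,-0.0056,0,0,1],[0.0023,-0.0333,0.064,-0.0055,0,-0.0001,1]]
[[0.0024,-0.0355,0.0628,-0.0056,0,0,1],[0.0024,-0.0377,0.0615,-0.0055,0,-0.0001,1],[0.0024,-0.0399,0.0602,-0.0056,0.0001,0,1],[0.0023,-0.0419,0.0588,-0.0055,0,-0.0001,1]]
end [ 574.5 -365.4  140. ]
```

{"name": "jog_arm", "arguments": {
  "commands": [
    [0.0023,0.0005,0.072,-0.0055,0,0,1],
    [0.0023,-0.002,0.072,-0.0055,0,0,1],
    [0.0023,-0.0045,0.072,-0.0055,0,0,1],
    [0.0023,-0.007,0.072,-0.0055,0,0,1],
    [0.0023,-0.0095,0.0715,-0.0055,0,0,1]
  ]
}}

```text
time_s: 13.45
ee_pos: [0.421, 0.1141, 0.154]
tool_rot: [0.604, 0.367, 0.604, -0.367]
wrist_force: [0.9, 0.6, 0.5]
gripper_width: 0.0882
```

{"name": "jog_arm", "arguments": {
  "commands": [
    [0.0023,-0.012,0.071,-0.0055,0,0,1],
    [0.0023,-0.0145,0.0705,-0.0055,0,0,1],
    [0.0023,-0.017,0.07,-0.0055,0,0,1],
    [0.0023,-0.0195,0.0695,-0.0055,0,0,1],
    [0.0023,-0.0215,0.069,-0.0055,0,0,1]
  ]
}}

```text
time_s: 13.87
ee_pos: [0.4758, -0.0579, 0.1481]
tool_rot: [0.634, 0.314, 0.634, -0.314]
wrist_force: [-0.5, 0.2, -0.0]
gripper_width: 0.0879
```

{"name": "jog_arm", "arguments": {
  "commands": [
    [0.0023,-0.024,0.068,-0.0055,0,0,1],
    [0.0023,-0.0265,0.067,-0.0055,0,0,1],
    [0.0023,-0.029,0.066,-0.0055,0,0,1],
    [0.0023,-0.031,0.065,-0.0055,0,0,1],
    [0.0023,-0.033,0.064,-0.0055,0,0,1]
  ]
}}

```text
time_s: 14.28
ee_pos: [0.5304, -0.2295, 0.1422]
tool_rot: [0.658, 0.258, 0.658, -0.258]
wrist_force: [0.3, 0.2, 0.1]
gripper_width: 0.0883
```

{"name": "jog_arm", "arguments": {
  "commands": [
    [0.0023,-0.0355,0.063,-0.0055,0,0,1],
    [0.0023,-0.0375,0.0615,-0.0055,0,0,1],
    [0.0023,-0.04,0.06,-0.0055,0,0,1],
    [0.0023,-0.042,0.059,-0.0055,0,0,1],
    [0,0,0,0,0,0,1]
  ]
}}

```text
time_s: 14.7
ee_pos: [0.5737, -0.3708, 0.136]
tool_rot: [0.674, 0.213, 0.674, -0.214]
wrist_force: [-1.0, 0.8, -0.8]
gripper_width: 0.0884
```

{"name": "jog_arm", "arguments": {
  "commands": [
    [0,0,0,0,0,0,1],
    [0,0,0,0,0,0,1]
  ]
}}

```text
time_s: 14.87
ee_pos: [0.5737, -0.3646, 0.1374]
tool_rot: [0.674, 0.213, 0.675, -0.212]
wrist_force: [-0.5, 0.3, -0.3]
gripper_width: 0.088
```

```bash
python3 - <<'E'
from plant import *
from h import *
c=camera("top");np.savez("top2.npz",**c);cv2.imwrite("pics/t2.png",c["img"])
P=pts(c);z=P[...,2]
m=np.zeros((480,640),bool);m[260:345,150:245]=1
print("oval",fit(c,m&(z>.06)&(z<.11),.068))
E
python3 p.py 1 30 574.5 -365.4 60 55.1 574.5 -365.4 18 55.1
```

```text
oval (array([365.5, 286.1]), np.float64(-73.1), [array([365.5, 285.7]), array([53.6, 87.1]), np.float64(17.2)], np.int32(939))
t 14.92 pos [ 573.8 -364.2  137.8] psi 55.0 tilt [-3.e-04  6.e-04 -1.e+00] q [-0.74  0.74  1.09  0.    1.31 -1.7 ] F [ 0.6 -1.   0.2] w 87.9
[[0.0519,-0.0004,0.0008,0,0,0,1],[0.0519,-0.0004,0.0009,-0.0001,0,0,1],[0.0519,-0.0004,0.0008,0,-0.0001,0,1],[0.042,0,0,0,0,0,1],[0.042,-0.0001,0,0,0,0,1]]
end [ 574.5 -365.4   18. ]
```

View pics/t2.png

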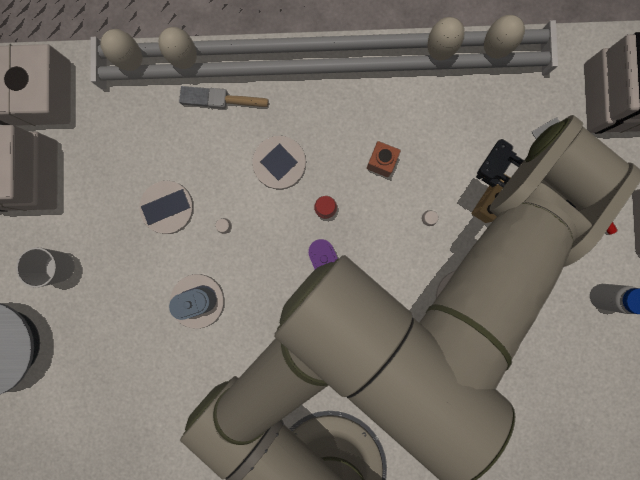

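The oval box stands on its mark at about (189,304), roughly 1–2 mm off centre with the yaw matching. I'll go down to the vase.

{"name": "jog_arm", "arguments": {
  "commands": [
    [0.052,-0.0004,0.0008,0,0,0,1],
    [0.052,-0.0004,0.0008,0,0,0,1],
    [0.052,-0.0004,0.0008,0,0,0,1],
    [0.042,0,0,0,0,0,1],
    [0.042,0,0,0,0,0,1]
  ]
}}

```text
time_s: 15.33
ee_pos: [0.5746, -0.3651, 0.0173]
tool_rot: [0.674, 0.212, 0.675, -0.212]
wrist_force: [0.4, -0.7, 1.1]
gripper_width: 0.088
```

{"name": "jog_arm", "arguments": {
  "commands": [
    [0,0,0,0,0,0,1],
    [0,0,0,0,0,0,1],
    [0,0,0,0,0,0,-0.6],
    [0,0,0,0,0,0,-0.6],
    [0,0,0,0,0,0,-0.6]
  ],
  "squeeze": 15
}}

```text
time_s: 15.75
ee_pos: [0.575, -0.3668, 0.0194]
tool_rot: [0.675, 0.212, 0.674, -0.213]
wrist_force: [0.0, -0.1, -0.0]
gripper_width: 0.0702
```

{"name": "jog_arm", "arguments": {
  "commands": [
    [0,0,0,0,0,0,-0.6],
    [0,0,0,0,0,0,-0.6],
    [0,0,0,0,0,0,-0.6],
    [0,0,0,0,0,0,-0.6],
    [0,0,0,0,0,0,-0.6]
  ]
}}

```text
time_s: 16.17
ee_pos: [0.5745, -0.3665, 0.0179]
tool_rot: [0.674, 0.213, 0.674, -0.213]
wrist_force: [-1.2, 0.1, -0.9]
gripper_width: 0.04
```

```bash
python3 p.py
```

```text
t 16.17 pos [ 574.5 -366.5   17.9] psi 55.0 tilt [ 1.e-04  0.e+00 -1.e+00] q [-0.74  0.87  1.18  0.    1.09 -1.7 ] F [-1.2  0.1 -0.9] w 40.0
```

{"name": "jog_arm", "arguments": {
  "commands": [
    [0,0,0,0,0,0,-0.6],
    [0,0,0,0,0,0,-0.6],
    [-0.03,0,0,0,0,0,-0.6],
    [-0.06,0,0,0,0,0,-0.6],
    [-0.07,0,0,0,0,0,-0.6]
  ],
  "squeeze": 24
}}

```text
time_s: 16.58
ee_pos: [0.5733, -0.3655, 0.0958]
tool_rot: [0.672, 0.213, 0.676, -0.212]
wrist_force: [0.8, 0.0, -3.7]
gripper_width: 0.0398
```

{"name": "jog_arm", "arguments": {
  "commands": [
    [-0.07,0,0,0,0,0,-0.6],
    [-0.05,0,0,0,0,0,-0.6],
    [-0.01,0,0,0,0,0,-0.6],
    [0,0,0,0,0,0,-0.6],
    [0,0,0,0,0,0,-0.6]
  ]
}}

```text
time_s: 17.0
ee_pos: [0.5739, -0.366, 0.1603]
tool_rot: [0.673, 0.213, 0.676, -0.212]
wrist_force: [0.9, 0.4, -4.7]
gripper_width: 0.0397
```

```bash
python3 p.py -0.6 38 577.4 355.7 140 21.4
```

```text
t 17.0 pos [ 573.9 -366.   160.3] psi 55.0 tilt [-0.0027  0.0024 -1.    ] q [-0.74  0.73  1.06  0.    1.36 -1.7 ] F [ 0.9  0.4 -4.7] w 39.7
[[0.0022,0.0593,-0.0411,0.0047,0,0,-0.6],[0.0022,0.0581,-0.0428,0.0047,0,0,-0.6],[0.0022,0.0568,-0.0445,0.0047,0,0,-0.6],[0.0022,0.0555,-0.0462,0.0047,0,0,-0.6],[0.0022,0.0541,-0.0478,0.0047,0,0,-0.6]]
[[0.0022,0.0526,-0.0494,0.0047,0,0,-0.6],[0.0022,0.0512,-0.0509,0.0047,0,0,-0.6],[0.0022,0.0496,-0.0524,0.0047,0,0,-0.6],[0.0022,0.0481,-0.0538,0.0046,0,0,-0.6],[0.0022,0.0465,-0.0552,0.0047,0,0,-0.6]]
[[0.0022,0.0448,-0.0565,0.0046,-0.0001,0,-0.6],[0.0022,0.0432,-0.0578,0.0047,0,0,-0.6],[0.0022,0.0415,-0.0591,0.0046,-0.0001,0,-0.6],[0.0021,0.0397,-0.0603,0.0047,0,0,-0.6],[0.0021,0.0379,-0.0614,0.0046,-0.0001,0,-0.6]]
[[0.0021,0.0361,-0.0625,0.0047,0,0,-0.6],[0.0021,0.0343,-0.0635,0.0046,-0.0001,0,-0.6],[0.002,0.0324,-0.0645,0.0047,0,0.0001,-0.6],[0.0021,0.0306,-0.0654,0.0046,-0.0001,0,-0.6],[0.002,0.0286,-0.0662,0.0047,0,0.0001,-0.6]]
end [577.4 355.7 140. ]
```

{"name": "jog_arm", "arguments": {
  "commands": [
    [0.002,0.059,-0.041,0.0047,0,0,-0.6],
    [0.002,0.058,-0.043,0.0047,0,0,-0.6],
    [0.002,0.057,-0.0445,0.0047,0,0,-0.6],
    [0.002,0.0555,-0.046,0.0047,0,0,-0.6],
    [0.002,0.054,-0.048,0.0047,0,0,-0.6]
  ]
}}

```text
time_s: 17.42
ee_pos: [0.574, -0.1841, 0.1549]
tool_rot: [0.655, 0.263, 0.658, -0.262]
wrist_force: [0.9, 0.6, -4.4]
gripper_width: 0.0396
```

{"name": "jog_arm", "arguments": {
  "commands": [
    [0.002,0.0525,-0.0495,0.0047,0,0,-0.6],
    [0.002,0.051,-0.051,0.0047,0,0,-0.6],
    [0.002,0.0495,-0.0525,0.0047,0,0,-0.6],
    [0.002,0.048,-0.054,0.0047,0,0,-0.6],
    [0.002,0.0465,-0.055,0.0047,0,0,-0.6]
  ]
}}

```text
time_s: 17.83
ee_pos: [0.5745, -0.0039, 0.1501]
tool_rot: [0.634, 0.31, 0.637, -0.31]
wrist_force: [1.4, 0.0, -3.8]
gripper_width: 0.0397
```

{"name": "jog_arm", "arguments": {
  "commands": [
    [0.002,0.045,-0.0565,0.0047,0,0,-0.6],
    [0.002,0.043,-0.058,0.0047,0,0,-0.6],
    [0.002,0.0415,-0.059,0.0047,0,0,-0.6],
    [0.002,0.04,-0.0603,0.0047,0,0,-0.6],
    [0.002,0.038,-0.0614,0.0047,0,0,-0.6]
  ]
}}

```text
time_s: 18.25
ee_pos: [0.5758, 0.1764, 0.145]
tool_rot: [0.61, 0.355, 0.612, -0.357]
wrist_force: [0.3, -1.4, -4.2]
gripper_width: 0.0394
```

{"name": "jog_arm", "arguments": {
  "commands": [
    [0.002,0.036,-0.0625,0.0047,0,0,-0.6],
    [0.002,0.0345,-0.0635,0.0047,0,0,-0.6],
    [0.002,0.0325,-0.0645,0.0047,0,0,-0.6],
    [0.002,0.0305,-0.0654,0.0047,0,0,-0.6],
    [0.002,0.0285,-0.066,0.0047,0,0,-0.6]
  ]
}}

```text
time_s: 18.67
ee_pos: [0.5773, 0.3564, 0.1395]
tool_rot: [0.582, 0.399, 0.584, -0.401]
wrist_force: [1.5, -0.6, -4.0]
gripper_width: 0.0396
```

{"name": "jog_arm", "arguments": {
  "commands": [
    [0,0,0,0,0,0,-0.6],
    [0,0,0,0,0,0,-0.6],
    [0,0,0,0,0,0,-0.6],
    [0,0,0,0,0,0,-0.6]
  ]
}}

```text
time_s: 19.0
ee_pos: [0.5785, 0.3538, 0.1415]
tool_rot: [0.583, 0.399, 0.584, -0.401]
wrist_force: [-0.4, -0.5, -3.3]
gripper_width: 0.0394
```

```bash
python3 p.py -0.6 35 577.4 355.7 45 21.4
```

```text
t 19.0 pos [578.5 353.8 141.5] psi 21.1 tilt [-0.002 -0.001 -1.   ] q [ 0.38  0.73  1.09 -0.    1.32  0.01] F [-0.4 -0.5 -3.3] w 39.4
[[0.0643,-0.0001,-0.0014,-0.0003,0,0.0001,-0.6],[0.0643,-0.0001,-0.0014,-0.0002,0,0.0001,-0.6],[0.0644,-0.0001,-0.0015,-0.0003,0,0.0002,-0.6]]
end [577.4 355.7  45. ]
```

{"name": "jog_arm", "arguments": {
  "commands": [
    [0.064,0,-0.0014,-0.0002,0,0,-0.6],
    [0.064,0,-0.0014,-0.0002,0,0,-0.6],
    [0.05,0,-0.0014,-0.0003,0,0,-0.6],
    [0.01,0,0,0,0,0,-0.6],
    [0,0,0,0,0,0,-0.6]
  ]
}}

```text
time_s: 19.42
ee_pos: [0.5773, 0.3557, 0.0472]
tool_rot: [0.583, 0.398, 0.585, -0.4]
wrist_force: [-0.2, -0.2, -3.9]
gripper_width: 0.04
```

{"name": "jog_arm", "arguments": {
  "commands": [
    [0,0,0,0,0,0,-0.6],
    [0,0,0,0,0,0,-0.6],
    [0,0,0,0,0,0,-0.6]
  ]
}}

```text
time_s: 19.67
ee_pos: [0.5787, 0.3572, 0.0508]
tool_rot: [0.585, 0.399, 0.584, -0.397]
wrist_force: [0.7, 0.1, -3.9]
gripper_width: 0.0397
```

```bash
python3 p.py -0.6 35 577.4 355.7 33 21.4
```

```text
t 19.67 pos [578.7 357.2  50.8] psi 21.4 tilt [ 0.0029  0.0012 -1.    ] q [ 0.38  0.83  1.17 -0.    1.14  0.01] F [ 0.7  0.1 -3.9] w 39.7
[[0.0356,-0.0037,0.0017,0,0,-0.0005,-0.6]]
end [577.4 355.7  33. ]
```

{"name": "jog_arm", "arguments": {
  "commands": [
    [0.01,-0.001,0.001,0,0,0,-0.6],
    [0.01,-0.001,0.0005,0,0,0,-0.6],
    [0.01,0,0,0,0,0,-0.6],
    [0.004,0,0,0,0,0,-0.6],
    [0,0,0,0,0,0,-0.6]
  ]
}}

```text
time_s: 20.08
ee_pos: [0.5768, 0.3558, 0.0308]
tool_rot: [0.584, 0.398, 0.585, -0.399]
wrist_force: [-0.3, 0.2, -4.3]
gripper_width: 0.0396
```

{"name": "jog_arm", "arguments": {
  "commands": [
    [0,0,0,0,0,0,-0.6],
    [0,0,0,0,0,0,-0.6],
    [0,0,0,0,0,0,-0.6]
  ]
}}

```text
time_s: 20.33
ee_pos: [0.5773, 0.356, 0.032]
tool_rot: [0.584, 0.398, 0.584, -0.398]
wrist_force: [0.5, -0.1, -3.3]
gripper_width: 0.0398
```

```bash
python3 p.py -0.6 35 577.4 355.7 30 21.4
```

```text
t 20.33 pos [577.3 356.   32. ] psi 21.4 tilt [ 5.e-04  2.e-04 -1.e+00] q [0.38 0.85 1.18 0.   1.11 0.01] F [ 0.5 -0.1 -3.3] w 39.8
[[0.0041,-0.0001,0.0007,0.0001,0,-0.0001,-0.6]]
end [577.4 355.7  30. ]
```

{"name": "jog_arm", "arguments": {
  "commands": [
    [0.001,0,0,0,0,0,-0.6],
    [0.001,0,0,0,0,0,-0.6],
    [0.001,0,0,0,0,0,-0.6],
    [0.001,0,0,0,0,0,-0.6],
    [0,0,0,0,0,0,-0.6]
  ]
}}

```text
time_s: 20.75
ee_pos: [0.5772, 0.3559, 0.0298]
tool_rot: [0.584, 0.398, 0.584, -0.398]
wrist_force: [-0.6, -0.4, -2.9]
gripper_width: 0.04
```

{"name": "jog_arm", "arguments": {
  "commands": [
    [0.0005,0,0,0,0,0,-0.6],
    [0,0,0,0,0,0,-0.6],
    [0,0,0,0,0,0,-0.6]
  ]
}}

```text
time_s: 21.0
ee_pos: [0.5772, 0.356, 0.0298]
tool_rot: [0.584, 0.398, 0.584, -0.398]
wrist_force: [-2.6, -0.1, 0.8]
gripper_width: 0.0401
```

Contact. I'll release, and on the way to the caddy I'll check the result.

{"name": "jog_arm", "arguments": {
  "commands": [
    [0,0,0,0,0,0,0],
    [0,0,0,0,0,0,0.3],
    [0,0,0,0,0,0,1],
    [0,0,0,0,0,0,1],
    [0,0,0,0,0,0,1]
  ]
}}

```text
time_s: 21.42
ee_pos: [0.5773, 0.356, 0.0296]
tool_rot: [0.584, 0.398, 0.584, -0.398]
wrist_force: [0.3, -0.0, -0.5]
gripper_width: 0.0686
```

{"name": "jog_arm", "arguments": {
  "commands": [
    [0,0,0,0,0,0,1],
    [-0.03,0,0,0,0,0,1],
    [-0.08,0,0,0,0,0,1],
    [-0.08,0,0,0,0,0,1],
    [-0.06,0,0,0,0,0,1]
  ]
}}

```text
time_s: 21.83
ee_pos: [0.5775, 0.3561, 0.1579]
tool_rot: [0.585, 0.399, 0.584, -0.397]
wrist_force: [0.1, -0.2, 0.2]
gripper_width: 0.0883
```

```bash
python3 p.py 1 39 666.2 -130.1 150 66.9
```

```text
t 21.83 pos [577.5 356.1 157.9] psi 21.4 tilt [ 0.0026  0.001  -1.    ] q [0.38 0.72 1.08 0.   1.34 0.01] F [ 0.1 -0.2  0.2] w 88.3
[[0.0012,-0.0146,0.0746,-0.0097,0,0,1],[0.0012,-0.0192,0.0736,-0.0097,0,0,1],[0.0012,-0.0236,0.0723,-0.0097,0,0,1],[0.0012,-0.028,0.0707,-0.0097,0,0,1],[0.0012,-0.0322,0.0689,-0.0097,0,0,1]]
[[0.0012,-0.0363,0.0668,-0.0097,0,0,1],[0.0012,-0.0404,0.0644,-0.0097,0,-0.0001,1],[0.0012,-0.0442,0.0619,-0.0097,0,0,1],[0.0012,-0.0479,0.0591,-0.0097,0,-0.0001,1],[0.0012,-0.0514,0.056,-0.0098,0.0001,0,1]]
[[0.0012,-0.0547,0.0528,-0.0097,0,-0.0001,1],[0.0012,-0.0578,0.0493,-0.0098,0.0001,0,1],[0.0011,-0.0608,0.0457,-0.0097,0,-0.0001,1]]
end [ 666.2 -130.1  150. ]
```

{"name": "jog_arm", "arguments": {
  "commands": [
    [0.001,-0.0145,0.0745,-0.0097,0,0,1],
    [0.001,-0.019,0.0735,-0.0097,0,0,1],
    [0.001,-0.0235,0.0725,-0.0097,0,0,1],
    [0.001,-0.028,0.0705,-0.0097,0,0,1],
    [0.001,-0.032,0.069,-0.0097,0,0,1]
  ]
}}

```text
time_s: 22.25
ee_pos: [0.6115, 0.1674, 0.1522]
tool_rot: [0.639, 0.304, 0.638, -0.304]
wrist_force: [0.2, 0.5, -0.5]
gripper_width: 0.0882
```

{"name": "jog_arm", "arguments": {
  "commands": [
    [0.001,-0.0365,0.067,-0.0097,0,0,1],
    [0.001,-0.0405,0.0645,-0.0097,0,0,1],
    [0.001,-0.044,0.062,-0.0097,0,0,1],
    [0.001,-0.048,0.059,-0.0097,0,0,1],
    [0.001,-0.0515,0.056,-0.0097,0,0,1]
  ]
}}

```text
time_s: 22.67
ee_pos: [0.6456, -0.0201, 0.1497]
tool_rot: [0.677, 0.204, 0.677, -0.204]
wrist_force: [1.6, -0.1, 0.2]
gripper_width: 0.0882
```

{"name": "jog_arm", "arguments": {
  "commands": [
    [0.001,-0.0545,0.053,-0.0097,0,0,1],
    [0.001,-0.058,0.0495,-0.0097,0,0,1],
    [0.001,-0.061,0.0455,-0.0097,0,0,1],
    [0,0,0,0,0,0,1],
    [0,0,0,0,0,0,1]
  ]
}}

```text
time_s: 23.08
ee_pos: [0.6658, -0.1323, 0.1475]
tool_rot: [0.692, 0.143, 0.693, -0.143]
wrist_force: [0.5, 0.6, -0.5]
gripper_width: 0.0881
```

{"name": "jog_arm", "arguments": {
  "commands": [
    [0,0,0,0,0,0,1],
    [0,0,0,0,0,0,1]
  ]
}}

```text
time_s: 23.25
ee_pos: [0.666, -0.1291, 0.1482]
tool_rot: [0.693, 0.142, 0.693, -0.142]
wrist_force: [-0.2, 0.0, 0.8]
gripper_width: 0.088
```

```bash
python3 - <<'E'
from plant import *
from h import *
c=camera("top");np.savez("top3.npz",**c);cv2.imwrite("pics/t3.png",c["img"])
P=pts(c);z=P[...,2]
def b(u,v,r=45):
    m=np.zeros((480,640),bool);m[v-r:v+r,u-r:u+r]=1;return m
print("vase",fit(c,b(165,207)&(z>.06)&(z<.11),.074))
print("oval",fit(c,b(192,301)&(z>.06)&(z<.11),.068))
print("egg",fit(c,b(470,297)&(z>.042)&(z<.12),.057),fit(c,b(470,297)&(z>.09)&(z<.12),.1))
E
python3 p.py 1 32 666.2 -130.1 62 66.9 666.2 -130.1 18 66.9
```

```text
vase (array([575.9, 352.5]), np.float64(-68.8), [array([575.8, 352.1]), array([43.2, 98.8]), np.float64(21.6)], np.int32(923))
oval (array([376.6, 320.2]), np.float64(-41.3), [array([377. , 320.2]), array([ 4.5, 28. ]), np.float64(43.8)], np.int32(26))
egg (array([ 365.3, -301.7]), np.float64(74.4), [array([ 365.2, -302. ]), array([66., 58.]), np.float64(88.8)], np.int32(739)) (array([ 366.5, -299.4]), np.float64(7.5), [array([ 366.2, -298.1]), array([35.1, 34.8]), np.float64(25.3)], np.int32(216))
t 23.3 pos [ 666.  -129.   148.3] psi 66.9 tilt [ 1.e-04  1.e-04 -1.e+00] q [-0.36  0.73  1.09  0.    1.33 -1.53] F [ 0.   0.1 -0.1] w 88.1
[[0.0575,-0.0006,0.0004,0,0,0,1],[0.0575,-0.0006,0.0004,0,0,0,1],[0.0575,-0.0007,0.0003,0,0,0,1],[0.044,0,0,0,0,0,1],[0.044,0,0,0,0,0,1]]
end [ 666.2 -130.1   18. ]
```

View pics/t3.png

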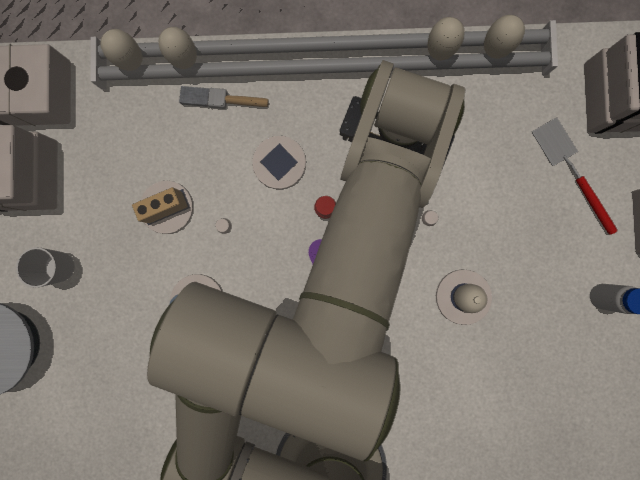

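The vase stands on its bat at (161,206) with its yaw matching, and the egg is on its disc at (470,297). I'll grip the caddy now.

{"name": "jog_arm", "arguments": {
  "commands": [
    [0.0575,-0.0006,0.0004,0,0,0,1],
    [0.0575,-0.0006,0.0004,0,0,0,1],
    [0.0575,-0.0006,0.0004,0,0,0,1],
    [0.044,0,0,0,0,0,1],
    [0.044,0,0,0,0,0,1]
  ]
}}

```text
time_s: 23.72
ee_pos: [0.666, -0.1301, 0.0166]
tool_rot: [0.693, 0.142, 0.693, -0.142]
wrist_force: [0.3, -0.6, 0.1]
gripper_width: 0.0882
```

{"name": "jog_arm", "arguments": {
  "commands": [
    [0,0,0,0,0,0,1],
    [0,0,0,0,0,0,1],
    [0,0,0,0,0,0,-0.5],
    [0,0,0,0,0,0,-0.5],
    [0,0,0,0,0,0,-0.5]
  ],
  "squeeze": 15
}}

```text
time_s: 24.13
ee_pos: [0.6669, -0.1316, 0.0195]
tool_rot: [0.694, 0.142, 0.692, -0.142]
wrist_force: [-0.3, 0.1, 1.0]
gripper_width: 0.0704
```

{"name": "jog_arm", "arguments": {
  "commands": [
    [0,0,0,0,0,0,-0.5],
    [0,0,0,0,0,0,-0.5],
    [0,0,0,0,0,0,-0.5],
    [0,0,0,0,0,0,-0.5],
    [0,0,0,0,0,0,-0.5]
  ]
}}

```text
time_s: 24.55
ee_pos: [0.6665, -0.1313, 0.0184]
tool_rot: [0.693, 0.142, 0.692, -0.142]
wrist_force: [-0.9, 3.1, 4.6]
gripper_width: 0.0539
```

```bash
python3 p.py
python3 - <<'E'
from h import *
# unbiased check: depth points of top faces in each picture
c0=dict(np.load("top0.npz"))
def top(f,u,v,lo,hi,r=45,edge=0):
    c=dict(np.load(f));P=pts(c);z=P[...,2];m=np.zeros((480,640),bool);m[v-r:v+r,u-r:u+r]=1
    m&=(z>lo)&(z<hi);n,l,s,_=cv2.connectedComponentsWithStats(m.astype(np.uint8));m=l==1+np.argmax(s[1:,4])
    q=(P[m][:,:2]*1e3).astype(np.float32);rr=cv2.minAreaRect(q)
    return np.round(q.mean(0),1),[np.round(x,1) for x in rr],round(float(np.median(P[m][:,2])),4)
print("vase0",top("top0.npz",495,198,.0585,.07))
print("vase3",top("top3.npz",165,207,.0715,.085))
print("oval0 lid",top("top0.npz",385,254,.0585,.07))
print("oval2 lid",top("top2.npz",192,301,.0705,.082))
E
```

```text
t 24.55 pos [ 666.5 -131.3   18.4] psi 66.8 tilt [ 9.e-04  2.e-04 -1.e+00] q [-0.37  0.87  1.18  0.    1.09 -1.53] F [-0.9  3.1  4.6] w 53.9
vase0 (array([ 574.4, -365.7], dtype=float32), [array([ 574.5, -366.4]), array([40.4, 95.9]), np.float64(55.1)], 0.0631)
vase3 (array([576.1, 354.1], dtype=float32), [array([576.7, 354.4]), array([40. , 96.3]), np.float64(21.3)], 0.0753)
oval0 lid (array([ 461.1, -126.3], dtype=float32), [array([ 461.7, -127. ]), array([51.3, 77.2]), np.float64(51.2)], 0.063)
oval2 lid (array([365.6, 285.5], dtype=float32), [array([366., 287.]), array([52.6, 81.9]), np.float64(22.3)], 0.0754)
```

{"name": "jog_arm", "arguments": {
  "commands": [
    [0,0,0,0,0,0,-0.5],
    [0,0,0,0,0,0,-0.5],
    [-0.03,0,0,0,0,0,-0.5],
    [-0.06,0,0,0,0,0,-0.5],
    [-0.07,0,0,0,0,0,-0.5]
  ],
  "squeeze": 24
}}

```text
time_s: 24.97
ee_pos: [0.6646, -0.1313, 0.0958]
tool_rot: [0.691, 0.142, 0.695, -0.142]
wrist_force: [1.1, -0.1, -2.2]
gripper_width: 0.0537
```

{"name": "jog_arm", "arguments": {
  "commands": [
    [-0.07,0,0,0,0,0,-0.5],
    [-0.03,0,0,0,0,0,-0.5],
    [-0.01,0,0,0,0,0,-0.5],
    [0,0,0,0,0,0,-0.5],
    [0,0,0,0,0,0,-0.5]
  ]
}}

```text
time_s: 25.38
ee_pos: [0.6655, -0.1315, 0.1506]
tool_rot: [0.692, 0.142, 0.694, -0.142]
wrist_force: [-0.1, -0.6, -4.5]
gripper_width: 0.0539
```

```bash
python3 p.py -0.5 38 672 99 140 42
```

```text
t 25.38 pos [ 665.5 -131.5  150.6] psi 66.8 tilt [-0.0031  0.001  -1.    ] q [-0.37  0.73  1.08 -0.    1.34 -1.53] F [-0.1 -0.6 -4.5] w 53.9
[[0.0031,0.0613,-0.0242,0.0098,-0.0001,0,-0.5],[0.0031,0.0597,-0.0279,0.0099,-0.0001,0,-0.5],[0.0031,0.0578,-0.0316,0.0098,-0.0001,0,-0.5],[0.003,0.0557,-0.0351,0.0099,0,0,-0.5],[0.003,0.0535,-0.0385,0.0098,-0.0001,0,-0.5]]
[[0.003,0.051,-0.0417,0.0099,0,0.0001,-0.5],[0.0031,0.0483,-0.0447,0.0098,-0.0001,0,-0.5]]
end [672.  99. 140.]
```

{"name": "jog_arm", "arguments": {
  "commands": [
    [0.003,0.0613,-0.024,0.0098,0,0,-0.5],
    [0.003,0.0597,-0.028,0.0099,0,0,-0.5],
    [0.003,0.058,-0.0315,0.0098,0,0,-0.5],
    [0.003,0.0557,-0.035,0.0099,0,0,-0.5],
    [0.003,0.0535,-0.0385,0.0098,0,0,-0.5]
  ]
}}

```text
time_s: 25.8
ee_pos: [0.67, 0.0346, 0.1426]
tool_rot: [0.661, 0.248, 0.664, -0.248]
wrist_force: [0.8, -0.2, -3.0]
gripper_width: 0.0538
```

{"name": "jog_arm", "arguments": {
  "commands": [
    [0.003,0.051,-0.0417,0.0099,0,0,-0.5],
    [0.003,0.0483,-0.0447,0.0098,0,0,-0.5],
    [0,0,0,0,0,0,-0.5],
    [0,0,0,0,0,0,-0.5],
    [0,0,0,0,0,0,-0.5]
  ]
}}

```text
time_s: 26.22
ee_pos: [0.6724, 0.0983, 0.1406]
tool_rot: [0.645, 0.287, 0.647, -0.288]
wrist_force: [-0.9, -1.1, -2.0]
gripper_width: 0.0537
```

```bash
python3 p.py -0.5 32 672 99 45 42
```

```text
t 26.22 pos [672.4  98.3 140.6] psi 42.1 tilt [-2.6e-03 -4.0e-04 -1.0e+00] q [-0.03  0.74  1.09 -0.    1.32 -0.76] F [-0.9 -1.1 -2. ] w 53.7
[[0.0637,0.0002,-0.0004,0.0001,-0.0001,0.0001,-0.5],[0.0637,0.0002,-0.0005,0,-0.0001,0.0001,-0.5],[0.0638,0.0002,-0.0006,0.0001,0,0.0002,-0.5]]
end [672.  99.  45.]
```

{"name": "jog_arm", "arguments": {
  "commands": [
    [0.064,0,-0.0005,0,0,0,-0.5],
    [0.064,0,-0.0005,0,0,0,-0.5],
    [0.05,0,-0.0005,0,0,0,-0.5],
    [0.01,0,0,0,0,0,-0.5],
    [0,0,0,0,0,0,-0.5]
  ]
}}

```text
time_s: 26.63
ee_pos: [0.6716, 0.0982, 0.0464]
tool_rot: [0.645, 0.287, 0.647, -0.288]
wrist_force: [0.1, 0.8, -2.7]
gripper_width: 0.0538
```

{"name": "jog_arm", "arguments": {
  "commands": [
    [0,0,0,0,0,0,-0.5],
    [0,0,0,0,0,0,-0.5],
    [0,0,0,0,0,0,-0.5],
    [0,0,0,0,0,0,-0.5]
  ]
}}

```text
time_s: 26.97
ee_pos: [0.673, 0.0994, 0.0497]
tool_rot: [0.647, 0.288, 0.645, -0.287]
wrist_force: [-0.3, -0.1, -2.7]
gripper_width: 0.0539
```

```bash
python3 p.py -0.5 32 672 99 33 42
```

```text
t 26.97 pos [673.   99.4  49.7] psi 42.0 tilt [ 0.0022 -0.     -1.    ] q [-0.03  0.83  1.17  0.    1.14 -0.76] F [-0.3 -0.1 -2.7] w 53.9
[[0.0334,-0.0021,-0.0008,0,0.0002,-0.0003,-0.5]]
end [672.  99.  33.]
```

{"name": "jog_arm", "arguments": {
  "commands": [
    [0.01,0,0,0,0,0,-0.5],
    [0.01,0,0,0,0,0,-0.5],
    [0.008,0,0,0,0,0,-0.5],
    [0.003,0,0,0,0,0,-0.5],
    [0,0,0,0,0,0,-0.5]
  ]
}}

```text
time_s: 27.38
ee_pos: [0.6721, 0.0995, 0.0319]
tool_rot: [0.646, 0.287, 0.646, -0.288]
wrist_force: [0.1, 0.2, -2.7]
gripper_width: 0.0536
```

{"name": "jog_arm", "arguments": {
  "commands": [
    [0,0,0,0,0,0,-0.5],
    [0,0,0,0,0,0,-0.5],
    [0,0,0,0,0,0,-0.5],
    [0,0,0,0,0,0,-0.5]
  ]
}}

```text
time_s: 27.72
ee_pos: [0.6725, 0.0995, 0.033]
tool_rot: [0.646, 0.288, 0.646, -0.287]
wrist_force: [0.4, 0.9, -2.3]
gripper_width: 0.0536
```

```bash
python3 p.py -0.5 32 672 99 31 42
```

```text
t 27.72 pos [672.5  99.5  33. ] psi 42.0 tilt [ 4.e-04 -0.e+00 -1.e+00] q [-0.03  0.85  1.18  0.    1.11 -0.76] F [ 0.4  0.9 -2.3] w 53.6
[[0.004,-0.0014,0,0.0001,0,0,-0.5]]
end [672.  99.  31.]
```

{"name": "jog_arm", "arguments": {
  "commands": [
    [0.0015,-0.0005,0,0,0,0,-0.5],
    [0.0015,0,0,0,0,0,-0.5],
    [0.001,0,0,0,0,0,-0.5],
    [0,0,0,0,0,0,-0.5],
    [0,0,0,0,0,0,-0.5]
  ]
}}

```text
time_s: 28.13
ee_pos: [0.6722, 0.0993, 0.0307]
tool_rot: [0.646, 0.287, 0.646, -0.288]
wrist_force: [0.1, -0.0, -2.7]
gripper_width: 0.0539
```

{"name": "jog_arm", "arguments": {
  "commands": [
    [0.001,0,0,0,0,0,-0.5],
    [0.001,0,0,0,0,0,-0.5],
    [0,0,0,0,0,0,-0.5]
  ]
}}

```text
time_s: 28.38
ee_pos: [0.6723, 0.0993, 0.0304]
tool_rot: [0.646, 0.287, 0.646, -0.287]
wrist_force: [-3.4, 0.2, 3.7]
gripper_width: 0.0539
```

Contact. I'll release and move up and away so nothing is blocked for the final check.

{"name": "jog_arm", "arguments": {
  "commands": [
    [0,0,0,0,0,0,0.3],
    [0,0,0,0,0,0,0.5],
    [0,0,0,0,0,0,1],
    [0,0,0,0,0,0,1],
    [0,0,0,0,0,0,1]
  ]
}}

```text
time_s: 28.8
ee_pos: [0.6723, 0.0993, 0.0297]
tool_rot: [0.646, 0.288, 0.646, -0.287]
wrist_force: [1.0, -0.1, -0.1]
gripper_width: 0.0819
```

{"name": "jog_arm", "arguments": {
  "commands": [
    [0,0,0,0,0,0,1],
    [-0.03,0,0,0,0,0,1],
    [-0.08,0,0,0,0,0,1],
    [-0.08,0,0,0,0,0,1],
    [-0.08,0,0,0,0,0,1]
  ]
}}

```text
time_s: 29.22
ee_pos: [0.6719, 0.0993, 0.1663]
tool_rot: [0.646, 0.287, 0.646, -0.288]
wrist_force: [0.7, 0.0, 0.7]
gripper_width: 0.0881
```

```bash
python3 p.py 1 39 430 -10 230 42
```

```text
t 29.22 pos [671.9  99.3 166.3] psi 42.0 tilt [-7.e-04  0.e+00 -1.e+00] q [-0.03  0.72  1.06  0.    1.37 -0.76] F [0.7 0.  0.7] w 88.1
[[-0.0181,-0.0723,-0.0231,0,0,0,1],[-0.0182,-0.0723,-0.0231,0,0,0,1],[-0.0181,-0.0722,-0.023,0,0,0,1],[-0.0182,-0.0723,-0.0231,0,0,0,1],[-0.0181,-0.0722,-0.023,0,0,0,1]]
[[-0.0182,-0.0723,-0.0231,0,0,0,1],[-0.0181,-0.0722,-0.023,0.0001,-0.0001,0.0001,1]]
end [430. -10. 230.]
```

{"name": "jog_arm", "arguments": {
  "commands": [
    [-0.018,-0.072,-0.023,0,0,0,1],
    [-0.018,-0.072,-0.023,0,0,0,1],
    [-0.018,-0.072,-0.023,0,0,0,1],
    [-0.018,-0.072,-0.023,0,0,0,1],
    [-0.018,-0.072,-0.023,0,0,0,1]
  ]
}}

```text
time_s: 29.63
ee_pos: [0.4981, 0.0211, 0.2101]
tool_rot: [0.646, 0.287, 0.646, -0.287]
wrist_force: [1.3, -1.1, 0.5]
gripper_width: 0.088
```

{"name": "jog_arm", "arguments": {
  "commands": [
    [-0.018,-0.072,-0.023,0,0,0,1],
    [-0.018,-0.072,-0.023,0,0,0,1],
    [0,0,0,0,0,0,1],
    [0,0,0,0,0,0,1]
  ]
}}

```text
time_s: 29.97
ee_pos: [0.4307, -0.01, 0.2288]
tool_rot: [0.647, 0.288, 0.645, -0.288]
wrist_force: [-0.1, 0.2, 0.4]
gripper_width: 0.088
```

```bash
python3 - <<'E'
from plant import *
from h import *
c=camera("top");np.savez("top4.npz",**c);cv2.imwrite("pics/t4.png",c["img"])
s=camera("scene");cv2.imwrite("pics/s4.png",s["img"]);np.savez("scene4.npz",**s)
P=pts(c);z=P[...,2]
def top(u,v,lo,hi,r=45):
    m=np.zeros((480,640),bool);m[v-r:v+r,u-r:u+r]=1
    m&=(z>lo)&(z<hi);n,l,s,_=cv2.connectedComponentsWithStats(m.astype(np.uint8));m=l==1+np.argmax(s[1:,4])
    q=(P[m][:,:2]*1e3).astype(np.float32);rr=cv2.minAreaRect(q)
    return np.round(q.mean(0),1),[np.round(x,1) for x in rr],m.sum(),round(float(np.median(P[m][:,2])),4)
print("vase",top(165,207,.0715,.085))
print("oval",top(192,301,.060,.082))
print("caddy",top(279,162,.0685,.078),"neck",top(279,162,.078,.09))
print("egg body",top(470,297,.03,.12),"knob",top(470,297,.092,.12,30))
print("red",top(325,207,.062,.08))
E
python3 p.py
```

```text
vase (array([576.3, 353.8], dtype=float32), [array([576.6, 354.3]), array([40.7, 96.2]), np.float64(21.4)], np.int64(834), 0.0753)
oval (array([366. , 284.2], dtype=float32), [array([365.5, 285.9]), array([53.6, 85.1]), np.float64(17.1)], np.int64(889), 0.0741)
caddy (array([670.1,  97.2], dtype=float32), [array([672.2,  98.3]), array([55.1, 54. ]), np.float64(43.3)], np.int64(393), 0.0729) neck (array([671.8,  98.1], dtype=float32), [array([672.7,  98. ]), array([35.6, 37. ]), np.float64(88.9)], np.int64(255), 0.0833)
egg body (array([ 367.6, -294.2], dtype=float32), [array([ 366. , -299.6]), array([57.5, 55.7]), np.float64(0.6)], np.int64(752), 0.0842) knob (array([ 366.2, -300.1], dtype=float32), [array([ 366.8, -301.4]), array([31.9, 30.2]), np.float64(87.0)], np.int64(139), 0.0936)
red (array([566. ,  -2.9], dtype=float32), [array([566.1,  -2.7]), array([37.9, 38.1]), np.float64(88.6)], np.int64(286), 0.0673)
t 30.07 pos [431.8  -9.5 227.8] psi 42.0 tilt [ 7.e-04 -1.e-04 -1.e+00] q [-0.29  0.12  1.77  0.    1.25 -1.03] F [ 0.1 -0.6  0.7] w 88.2
```

View pics/t4.png

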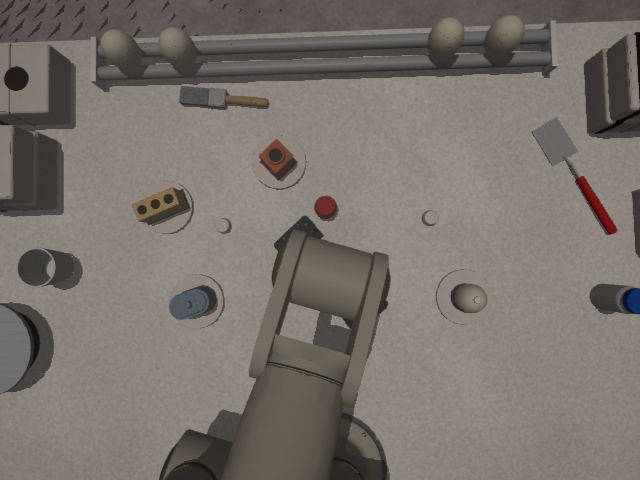

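View pics/s4.png

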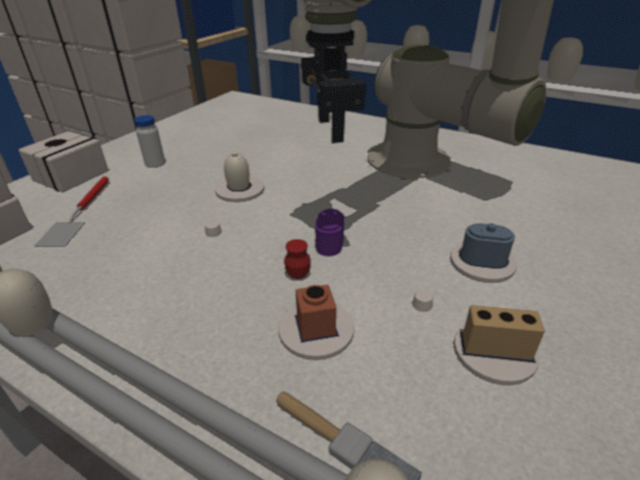

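Both pictures show all four castings upright on their marks. In the scene view they are the egg (237,172), caddy (316,312), oval (487,246) and vase (503,332). The red pot at (297,259) has not moved and the arm is clear of everything, so I'll hand in.

```bash
python3 -c "
from plant import *
print(job_done())"
```

```text
the job is handed in; nothing more can be done
None
```

All four castings are standing upright on their matching plaster bats, and the job was handed in at about 30 s of the 112 s allowed. I lowered each one until the wrist force showed light contact (a change of about 4–7 N), then released it and retreated straight up.

My last camera checks, against the marks as first measured. The camera calibration is itself only good to about 2 mm.

| Casting | Off centre | Yaw error |
|---|---|---|
| egg jar | about 2 mm | free |
| caddy | about 1 mm | about 1.3° by picture, 0° by the gripper |
| vase | about 1.5 mm | under 0.5° |
| oval box | about 2 mm | under 0.5° |

- **Red pot:** it reads the same position as at the start, to within 0.2 mm.
- **Left alone:** the purple look-alike and the plugs were not touched.
- **Conflicting readings:** the egg's estimates from its body outline and from its knob differed by 1–4 mm, because the angled view includes its side. No check failed outright.

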